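# Make up two ceramic repair kits

## Task

Make up the two repair kits on the bench. In the blue tray put the blue-lidded filler pot (round recess), the blue-and-white porcelain fragment (square recess) and the cork sanding block (rectangular recess, long side the long way); in the brown tray put the black-lidded glue pot (round recess) and the brown clay collar (square recess). Stand each upright and flat in the bottom of its recess, set the two ceramic pieces down rather than dropping them, let go of everything, and leave the red- and yellow-lidded pots and the brush rest where they are.

Things in the scene. Friction and masses are not known exactly. Their poses are not given: they have to be found in the camera images.
- blue_tray: blue slab tray with three recesses in a row. Fixed. 100 mm (x) by 270 mm (y), 14 mm thick; recesses 10 mm deep, white floor 4 mm above the bench. Origin: centre of underside, z up, yaw within 0.2 rad. Recess centres in its x, y: round, 64 mm wide, (0, +85 mm): filler pot; square, 70 mm, (0, 0): porcelain; rectangle, 80 mm (x) by 56 mm (y), (0, -85 mm): sanding block, its x along the tray's x.
- brown_tray: terracotta-brown slab tray with two recesses in a row. Fixed. 100 mm (x) by 185 mm (y), 14 mm thick; recesses 10 mm deep, white floor 4 mm above the bench. Origin: centre of underside, z up, yaw within 0.2 rad. Recess centres in its x, y: round, 64 mm wide, (0, +42.5 mm): glue pot; square, 70 mm, (0, -42.5 mm): clay collar.
- porcelain_foot: foot of a broken blue-and-white porcelain bowl: an open round shallow cup, white with blue bands and a blue ring inside, 50 mm across, about 32 mm tall, wall straight above 7 mm height, standing foot down. Fragile. Origin: centre of its underside; z up.
- clay_collar: neck collar of a brown clay jar: a plain ring, 50 mm outside and 32 mm inside diameter, 30 mm tall, lying with its axis upright. Fragile. Origin: centre of its underside; z up (along the ring's axis).
- filler_pot: closed cylindrical pot, 42 mm across and 52 mm tall, standing upright, white with a blue lid: the filler. Origin: centre of its underside; z up. 
- glue_pot: closed cylindrical pot, 42 mm across and 52 mm tall, standing upright, amber glass with a black lid: the glue. Origin: centre of its underside; z up. 
- sanding_block: cork sanding block with a grey underside, 60 mm along its x, 36 mm along its y, 28 mm tall. Origin: centre of its underside; z up. Grip it across the 36 mm.
- red_pot: closed cylindrical pot, 42 mm across and 52 mm tall, standing upright, white with a red lid. Origin: centre of its underside; z up. Not wanted for these kits; stands among the stock and stays where it is.
- yellow_pot: closed cylindrical pot, 42 mm across and 52 mm tall, standing upright, amber glass with a yellow lid. Origin: centre of its underside; z up. Not wanted for these kits; stands among the stock and stays where it is.
- brush_rest: blue-and-white porcelain brush rest with five peaks in a row, 110 mm along its y, 34 mm along x, 70 mm tall, beyond the trays. Stays where it is. Origin: centre of its underside; z up.
Not all that is in view belongs to the job. What is shaped like the filler_pot but green is not meant.

How it is judged:
At the end, for the whole second after the job is handed in: Each of the five things is in its own recess of the right tray: underside within 4 mm of the recess floor, within 14 mm of the recess centre along each tray axis, upright to 0.12 rad, at rest, let go. Red pot, yellow pot and brush rest are upright and within 3 cm of their start (x of filler_pot in the frame of blue_tray between -0.014 and 0.014 m and y of filler_pot in the frame of blue_tray between 0.071 and 0.099 m and z of filler_pot in the frame of blue_tray between 0 and 0.008 m and angle between each of filler_pot, porcelain_foot, sanding_block, glue_pot, clay_collar's own z axis and vertical below 0.12 rad and linear speed of each of filler_pot, porcelain_foot, sanding_block, glue_pot, clay_collar below 0.02 m/s and contact force between the fingers and filler_pot below 0.05 N and x of porcelain_foot in the frame of blue_tray between -0.014 and 0.014 m and y of porcelain_foot in the frame of blue_tray between -0.014 and 0.014 m and z of porcelain_foot in the frame of blue_tray between 0 and 0.008 m and contact force between the fingers and porcelain_foot below 0.05 N and x of sanding_block in the frame of blue_tray between -0.014 and 0.014 m and y of sanding_block in the frame of blue_tray between -0.099 and -0.071 m and z of sanding_block in the frame of blue_tray between 0 and 0.008 m and contact force between the fingers and sanding_block below 0.05 N and x of glue_pot in the frame of brown_tray between -0.014 and 0.014 m and y of glue_pot in the frame of brown_tray between 0.0285 and 0.0565 m and z of glue_pot in the frame of brown_tray between 0 and 0.008 m and contact force between the fingers and glue_pot below 0.05 N and x of clay_collar in the frame of brown_tray between -0.014 and 0.014 m and y of clay_collar in the frame of brown_tray between -0.0565 and -0.0285 m and z of clay_collar in the frame of brown_tray between 0 and 0.008 m and contact force between the fingers and clay_collar below 0.05 N and distance of each of red_pot, yellow_pot, brush_rest from where it was at the start of the episode below 0.03 m and angle between each of red_pot, yellow_pot, brush_rest's own z axis and vertical below 0.2 rad); the robot touches nothing.
It fails at once if the red-lidded pot is shifted by more than 3 cm or knocked over (distance of red_pot from where it was at the start of the episode above 0.03 m or angle between red_pot's own z axis and vertical above 0.5 rad).
It fails at once if the yellow-lidded pot is shifted by more than 3 cm or knocked over (distance of yellow_pot from where it was at the start of the episode above 0.03 m or angle between yellow_pot's own z axis and vertical above 0.5 rad).
It fails at once if the brush rest is shifted by more than 3 cm or knocked over (distance of brush_rest from where it was at the start of the episode above 0.03 m or angle between brush_rest's own z axis and vertical above 0.5 rad).
It fails at once if the porcelain fragment is dropped (falls freely from more than about 4 cm) (linear speed of porcelain_foot above 0.9 m/s and contact force between the fingers and porcelain_foot below 0.05 N).
It fails at once if the clay collar is dropped (falls freely from more than about 4 cm) (linear speed of clay_collar above 0.9 m/s and contact force between the fingers and clay_collar below 0.05 N).
It also fails if it takes over 112 s, if anything falls off the work surface, if the arm or the gripper's body presses on something with over 40 N, if the wrist force passes 120 N, or if a joint passes its speed limit or range.

## Robot

A 6-joint arm with a two-finger parallel gripper is mounted at the origin on the work surface. World frame = base frame: x ahead of the robot, y to its left, z up, the work surface at z = 0. Lengths are in m, angles in rad, forces in N, time in s.
With the tool pointing down it reaches from about 0.35 to 0.775 m from the base axis. Payload 5.5 kg.
Tool frame: the origin (TCP) lies at the very end of the fingers, on their centre line; the grasp point (between the pads) lies 19 mm behind it (env.grasp_offset is the distance from the TCP to the grasp point, in m); z points along the fingers, x is the direction in which the jaws open and shut, and the axes are right-handed (so a half turn about z gives the same grasp; the last joint's range is limited). The gripper opens to 85 mm and grips with 20 to 120 N. Pads are 22 mm wide; open, the fingers measure 114 mm over their backs; the gripper's body (76 mm by 85 mm) begins 54 mm behind the grasp point. The pads swing forward as they close: fully open they stand 13 mm farther back than shut.
Start: joints at [1.186, 0.313, 0.046, 1.304, 0, 1.431], TCP at [0.139, 0.558, 0.231] pointing down, gripper open.
Joint ranges: [-2.76, 2.76], [-0.86, 1.69], [-1.03, 1.26], [-2.2, 2.34], [-1.47, 1.5], [-3.14, 3.14]. Speed limits (rad/s): [2.57, 2.57, 3.14, 3.14, 3.14, 3.14].

## Interface

Orientations are given as a unit quaternion [w, x, y, z].
In Python, from workcell import status, viewer, env gives the robot as it stands.
- The arm moves only by the tool carry_out, never from a script. Its argument "plan" is a list of rows, each an object of numbers: "x", "y", "z": the shift along the tool's x, y, z in m; "ax", "ay", "az": the turn, a rotation vector about the tool's x, y, z in rad; "hand": the opening, from 0 (shut) to 1 (fully open). In form: [{"x": .., "y": .., "z": .., "ax": .., "ay": .., "az": .., "hand": ..}, ...]. A call has 1 to 12 rows; each row is the pose to reach, as a shift and turn from the pose measured when the call began, along the tool's axes at that moment; what a row does not reach only later rows make up. A row lasts 1/12 s, in which the tool goes at most 41.7 mm and 7.16 degrees, less where a joint would pass 70% of its speed; a pose out of reach is approached as far as the arm can. A call with a gripper value outside its range is refused whole. The fingers move at their own pace and stop on an object; "squeeze" is the grip in N (left out, the last holds). Time passes only in rows, so rows that repeat a pose let the fingers close. It gives the time, the measured TCP pose, the force and the opening at its end, in the units of the state.
- status.get_state(): the state, without advancing time (a new reading comes with each control period).
- viewer.read_camera(name): name is "scene" or "top" or "wrist"; returns the picture (420x560x3 uint8, red, green, blue); there is no depth.
- viewer.camera_model(name): a dict with "vfov" (degrees; the focal length in pixels is half the picture's height over the tangent of half this angle, whatever the lens; pixels are square), "cx", "cy" (the principal point, pixels), "k1" (the pictures are not rectified: a ray, as slopes to the right and down, at radius r is drawn at 1 + k1 r^2 times it, then the intrinsics apply), "T" (4x4, takes a point from camera to world coordinates). Camera axes: x right, y down, z forward; pixel columns grow to the right and rows downward; lengths in m; the calibration is good to about 2 mm. A picture is of the moment at which its call begins: read the wrist's pose just before it. camera_model takes no time and is no camera call; for the wrist camera it gives the pose at the moment of the call.
- env.hand_in(): hands the job in, once; it reports no verdict.
The state is a dict: "clock": time; "joint_pos": joint angles; "qvel": joint speeds; "tau": joint torques, N m; "tcp_pos": TCP position; "orientation": TCP orientation; "wrist_force": force on the tool from outside, world axes, zero at the start; "ft_torque": the same for the moment, N m; "finger_gap": finger opening in m.
Only numpy, scipy, OpenCV 4.12 (cv2) and the standard library are available. Lean on these libraries where they do the work, as an engineer would, in place of code of your own. Each camera call takes 0.05 s, during which the arm holds its last target.

## Working session

There is one attempt and no reset: what is moved stays moved. The work goes in short steps, Python scripts to look and compute and a tool call to move; the robot and the scene stay as the last step left them, time stands still between calls to the robot, and variables do not carry over. Pictures are saved under pics/ and viewed, and the job is handed in when it is done.

Besides the shell and the picture viewer there is one more tool, called after ">>>" as name(argument=value, ...), one argument or row to a line, values as JSON. carry_out: Moves the arm, as the interface text tells. Its arguments: {"type":"object","properties":{"plan":{"type":"array"},"squeeze":{"type":"number"}},"required":["plan"]}

```bash
mkdir -p pics; ls; python3 - <<'E'
from workcell import status, viewer, env
import cv2
print(status.get_state())
for n in ("scene","top","wrist"):
    m=viewer.camera_model(n); print(n,m)
    cv2.imwrite(f"pics/a_{n}.png",viewer.read_camera(n)[:,:,::-1])
E
```

```text
pics
{'clock': 0.0, 'joint_pos': array([ 1.18639027e+00,  3.14026622e-01,  4.49682840e-02,  1.30357425e+00,
       -1.60893801e-05,  1.43119987e+00]), 'qvel': array([-2.15465240e-04,  1.69141091e-03, -1.18015300e-04, -9.01872860e-05,
       -8.71344243e-04,  1.37721569e-03]), 'tau': array([-1.64051335e-04, -4.80620170e+01,  2.98536479e+01,  1.92919612e-02,
        1.59470223e-04,  6.96260543e-06]), 'tcp_pos': array([0.13918423, 0.557379  , 0.23038956]), 'orientation': array([ 4.65872638e-04,  7.88153076e-01,  6.15478582e-01, -7.91196391e-04]), 'wrist_force': array([ 0.66216801,  0.26224136, -0.39889695]), 'ft_torque': array([-0.0159326 , -0.00359272, -0.0161948 ]), 'finger_gap': 0.08575573084850462}
scene {'vfov': 47.259273699034715, 'cx': 276.17965111632884, 'cy': 212.44151954311852, 'k1': -0.07509396927685986, 'T': array([[ 0.52558433,  0.53414945, -0.66215215,  1.37885619],
       [ 0.85071203, -0.32350489,  0.41428689, -0.50302914],
       [ 0.00708165, -0.7810435 , -0.62443647,  0.79026961],
       [ 0.        ,  0.        ,  0.        ,  1.        ]])}
top {'vfov': 51.89143056796671, 'cx': 276.05754462320425, 'cy': 209.44980925169583, 'k1': 0.024372551858923366, 'T': array([[-0.02121511, -0.99179517,  0.12606447,  0.47400528],
       [-0.99972907,  0.01983708, -0.01217666,  0.00688812],
       [ 0.009576  , -0.12628865, -0.99194732,  1.05453677],
       [ 0.        ,  0.        ,  0.        ,  1.        ]])}
wrist {'vfov': 63.85559857735087, 'cx': 273.7685417366536, 'cy': 218.03730695166246, 'k1': -0.03858970197792231, 'T': array([[ 2.43040085e-01,  9.34713499e-01,  2.59310993e-01,
         7.38863938e-02],
       [ 9.70016146e-01, -2.34073771e-01, -6.54075333e-02,
         5.74331162e-01],
       [-4.39402195e-04,  2.67432503e-01, -9.63576496e-01,
         3.73362105e-01],
       [ 0.00000000e+00,  0.00000000e+00,  0.00000000e+00,
         1.00000000e+00]])}
```

View pics/a_top.png

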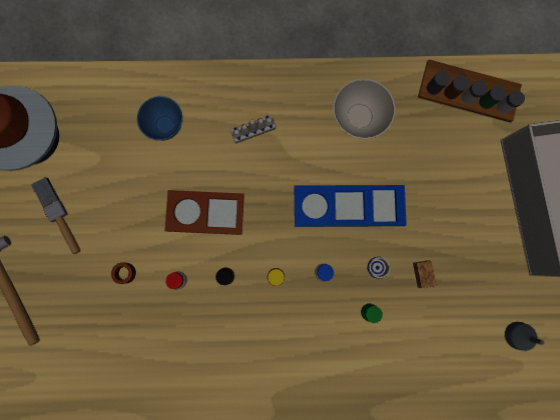

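View pics/a_scene.png

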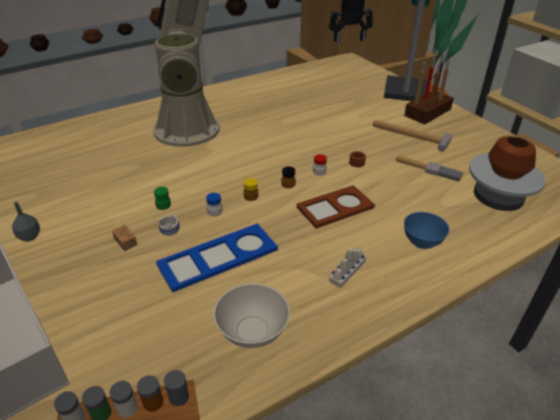

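View pics/a_wrist.png

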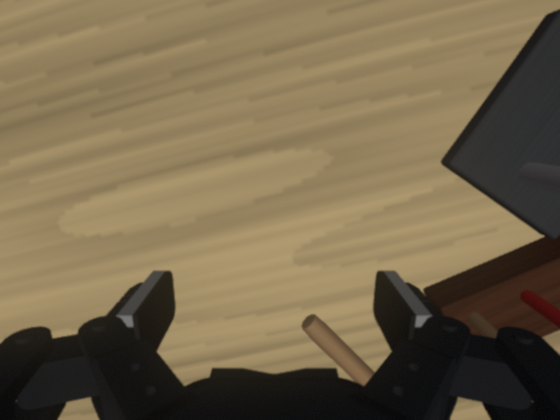

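```bash
cat > h.py <<'E'
import numpy as np, cv2
from workcell import status, viewer, env
def cast(m,px,z):
    px=np.atleast_2d(np.array(px,float))
    f=210/np.tan(np.radians(m["vfov"]/2)); K=np.array([[f,0,m["cx"]],[0,f,m["cy"]],[0,0,1]])
    n=cv2.undistortPoints(px.reshape(-1,1,2),K,np.array([m["k1"],0,0,0.])).reshape(-1,2)
    T=np.array(m["T"]); d=np.c_[n,np.ones(len(n))]@T[:3,:3].T; o=T[:3,3]
    return o+d*((z-o[2])/d[:,2])[:,None]
def blobs(mask,amin=30):
    n,l,s,c=cv2.connectedComponentsWithStats(mask.astype(np.uint8))
    return [(i,s[i],c[i],l==i) for i in range(1,n) if s[i,4]>=amin]
def look(name,tag):
    m=viewer.camera_model(name); im=viewer.read_camera(name)
    cv2.imwrite(f"pics/{tag}.png",im[:,:,::-1]); np.save(f"pics/{tag}.npy",im); return m,im
E
python3 - <<'E'
from h import *
m=viewer.camera_model("top"); im=cv2.imread("pics/a_top.png")
hsv=cv2.cvtColor(im,cv2.COLOR_BGR2HSV)
for n,(u,v) in dict(collar=(115,273),red=(175,280),glue=(225,276),yel=(276,277),fil=(325,272),porc=(377,267),porcblue=(370,262),block=(425,273),white=(350,206),btray=(170,212),blue=(298,206),wood=(450,300),green=(373,314)).items(): print(n,hsv[v,u])
big=cv2.resize(im[180:330,90:450],None,fx=2.2,fy=2.2,interpolation=cv2.INTER_CUBIC); big=cv2.convertScaleAbs(big,alpha=1.6)
cv2.imwrite("pics/b_crop.png",big)
E
```

```text
collar [  5 209  22]
red [  1 236 110]
glue [110  64  12]
yel [ 26 222 133]
fil [111 218 103]
porc [113 231  73]
porcblue [120  18  58]
block [ 14 154  86]
white [ 60   6 121]
btray [  9 200  69]
blue [111 227 100]
wood [ 20 123 118]
green [ 66 198  72]
```

View pics/b_crop.png

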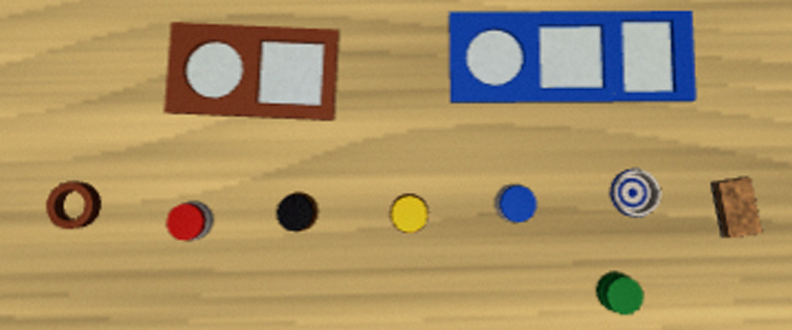

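```bash
cat > m.py <<'E'
from h import *
def measure_top(im,m):
    hsv=cv2.cvtColor(im,cv2.COLOR_RGB2HSV); H,S,V=[hsv[:,:,i].astype(int) for i in range(3)]
    roi=np.zeros(H.shape,bool); roi[180:330,90:450]=1
    out={}
    blue=(abs(H-111)<8)&(S>180)&(V>60)&roi
    red=((H<5)|(H>176))&(S>200)&(V>60)&roi
    yel=(abs(H-26)<4)&(S>190)&(V>90)&roi
    brn=(abs(H-8)<5)&(S>160)&(V>45)&roi
    blk=(V<25)&(S<110)&roi
    cork=(abs(H-14)<5)&(S>140)&(V>50)&roi
    for n,mk in dict(blue=blue,red=red,yel=yel,brn=brn,blk=blk,cork=cork).items():
        for i,s,c,l in blobs(mk,40):
            cs,_=cv2.findContours(l.astype(np.uint8),cv2.RETR_EXTERNAL,cv2.CHAIN_APPROX_NONE)
            k=max(cs,key=len)[:,0].astype(float)
            z={'blue':.052,'red':.052,'yel':.052,'blk':.052,'brn':.014,'cork':.028}[n]
            if s[4]>1000: z=.014
            w=cast(m,k,z)[:,:2]
            (cc,sz,a)=cv2.minAreaRect((w*1000).astype(np.float32))
            print(n,s,c.round(1),'z',z,'cen',cast(m,c,z)[0,:2].round(4),'rect mm',np.round(cc,1),np.round(sz,1),round(a,1))
E
python3 - <<'E'
from m import *
measure_top(np.ascontiguousarray(cv2.imread("pics/a_top.png")[:,:,::-1]),viewer.camera_model("top"))
E
```

```text
blue [ 295  185  111   41 2285] [346.4 205.5] z 0.014 cen [ 0.6124 -0.1774] rect mm [ 613.9 -185.3] [266.8  98.3] 88.9
blue [317 265  16  16 196] [324.9 272.3] z 0.052 cen [ 0.4536 -0.1146] rect mm [ 453.1 -113.8] [34.6 34.1] 88.8
red [166 273  17  16 207] [173.9 280.5] z 0.052 cen [0.4426 0.2313] rect mm [442.6 231.1] [35. 35.] 26.8
yel [268 269  16  17 210] [275.5 276.9] z 0.052 cen [ 0.4453 -0.0009] rect mm [445.3  -0.8] [34.5 36.2] 88.8
brn [ 165  190   79   45 1708] [200.8 211.9] z 0.014 cen [0.604  0.1765] rect mm [603.9 168.5] [184.3 100.3] 86.3
brn [111 263  21  21 192] [121.1 273.1] z 0.014 cen [0.4617 0.3644] rect mm [461.9 364.6] [47.4 46.8] 88.7
blk [216 269  16  16 198] [223.8 276.3] z 0.052 cen [0.4494 0.1177] rect mm [449.  118.3] [34.5 33.9] 88.7
cork [417 261  19  27 374] [425.9 274. ] z 0.028 cen [ 0.4443 -0.3549] rect mm [ 444.6 -354.7] [58.8 34.8] 8.2
```

```bash
cat >> h.py <<'E'
from scipy.spatial.transform import Rotation as Ro
def go(x,y,z,yaw=np.pi/2):
    s=status.get_state(); q=s["orientation"]; R=Ro.from_quat([q[1],q[2],q[3],q[0]])
    c,sn=np.cos(yaw),np.sin(yaw)
    G=Ro.from_matrix(np.array([[c,sn,0],[sn,-c,0],[0,0,-1]]))
    d=R.inv().apply(np.array([x,y,z])-s["tcp_pos"]); a=(R.inv()*G).as_rotvec()
    print("t",round(s["clock"],2),"tcp",s["tcp_pos"].round(4),"gap",round(s["finger_gap"],4),"F",np.round(s["wrist_force"],1),"shift",d.round(4),"turn",a.round(4))
E
python3 - <<'E'
from m import *
print(env.grasp_offset, [k for k in dir(env) if k[0]!='_'])
m=viewer.camera_model("top"); im=cv2.imread("pics/a_top.png"); 
print(cast(m,[[121,273],[377.3,267.3],[373,314],[253,128]],.03).round(4))
# collar ring and porcelain outline
v=im.max(2)
hsv=cv2.cvtColor(im,cv2.COLOR_BGR2HSV)
go(.462,.359,.14)
E
```

```text
0.0187 ['MotionError', 'grasp_offset', 'hand_in']
[[ 0.462   0.3591  0.03  ]
 [ 0.4622 -0.2411  0.03  ]
 [ 0.3552 -0.2254  0.03  ]
 [ 0.8063  0.0465  0.03  ]]
t 0.15 tcp [0.1392 0.5575 0.2306] gap 0.0853 F [ 0.2 -0.4  0.2] shift [-0.1142  0.3613  0.0907] turn [-0.0004  0.0014 -0.2448]
```

>>> carry_out(
  plan=[
    {"x": -0.114, "y": 0.361, "z": 0.09, "az": -0.245, "hand": 1},
    {"x": -0.114, "y": 0.361, "z": 0.09, "az": -0.245, "hand": 1},
    {"x": -0.114, "y": 0.361, "z": 0.09, "az": -0.245, "hand": 1},
    {"x": -0.114, "y": 0.361, "z": 0.09, "az": -0.245, "hand": 1},
    {"x": -0.114, "y": 0.361, "z": 0.09, "az": -0.245, "hand": 1},
    {"x": -0.114, "y": 0.361, "z": 0.09, "az": -0.245, "hand": 1},
    {"x": -0.114, "y": 0.361, "z": 0.09, "az": -0.245, "hand": 1},
    {"x": -0.114, "y": 0.361, "z": 0.09, "az": -0.245, "hand": 1},
    {"x": -0.114, "y": 0.361, "z": 0.09, "az": -0.245, "hand": 1},
    {"x": -0.114, "y": 0.361, "z": 0.09, "az": -0.245, "hand": 1},
    {"x": -0.114, "y": 0.361, "z": 0.09, "az": -0.245, "hand": 1},
    {"x": -0.114, "y": 0.361, "z": 0.09, "az": -0.245, "hand": 1},
  ],
  squeeze=30,
)

```text
schema error: expected keys x, y, z, ax, ay, az, hand
```

```bash
python3 - <<'E'
from h import *
go(.462,.359,.0115)
m,im=look("wrist","c_wrist")
T=m["T"]; print(np.round(T,3))
E
```

```text
t 0.15 tcp [0.1392 0.5575 0.2306] gap 0.0853 F [ 0.2 -0.4  0.2] shift [-0.114   0.3613  0.2192] turn [-0.0004  0.0014 -0.2448]
[[ 0.243  0.935  0.259  0.074]
 [ 0.97  -0.234 -0.065  0.574]
 [-0.     0.267 -0.964  0.373]
 [ 0.     0.     0.     1.   ]]
```

View pics/c_wrist.png

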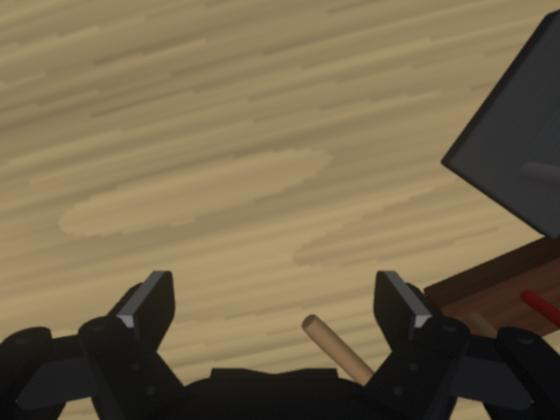

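>>> carry_out(
  plan=[
    {"x": -0.114, "y": 0.361, "z": 0.09, "ax": 0, "ay": 0, "az": -0.245, "hand": 1},
    {"x": -0.114, "y": 0.361, "z": 0.09, "ax": 0, "ay": 0, "az": -0.245, "hand": 1},
    {"x": -0.114, "y": 0.361, "z": 0.09, "ax": 0, "ay": 0, "az": -0.245, "hand": 1},
    {"x": -0.114, "y": 0.361, "z": 0.09, "ax": 0, "ay": 0, "az": -0.245, "hand": 1},
    {"x": -0.114, "y": 0.361, "z": 0.09, "ax": 0, "ay": 0, "az": -0.245, "hand": 1},
    {"x": -0.114, "y": 0.361, "z": 0.09, "ax": 0, "ay": 0, "az": -0.245, "hand": 1},
    {"x": -0.114, "y": 0.361, "z": 0.09, "ax": 0, "ay": 0, "az": -0.245, "hand": 1},
    {"x": -0.114, "y": 0.361, "z": 0.09, "ax": 0, "ay": 0, "az": -0.245, "hand": 1},
    {"x": -0.114, "y": 0.361, "z": 0.09, "ax": 0, "ay": 0, "az": -0.245, "hand": 1},
    {"x": -0.114, "y": 0.361, "z": 0.09, "ax": 0, "ay": 0, "az": -0.245, "hand": 1},
    {"x": -0.114, "y": 0.361, "z": 0.09, "ax": 0, "ay": 0, "az": -0.245, "hand": 1},
    {"x": -0.114, "y": 0.361, "z": 0.09, "ax": 0, "ay": 0, "az": -0.245, "hand": 1},
  ],
  squeeze=30,
)

```text
clock: 1.2
tcp_pos: [0.4623, 0.3583, 0.14]
orientation: [-0.0, 0.708, 0.706, -0.001]
wrist_force: [-1.1, 0.2, 0.0]
finger_gap: 0.0853
```

```bash
python3 - <<'E'
from h import *
go(.462,.359,.0115)
m,im=look("wrist","c_wrist")
print(cast(m,[[280,330]],0.03))
E
```

```text
t 1.2 tcp [0.4623 0.3583 0.14  ] gap 0.0853 F [-1.1  0.2  0. ] shift [0.0009 0.     0.1285] turn [-0.0021  0.0016 -0.0025]
[[0.56500571 0.36367857 0.03      ]]
```

View pics/c_wrist.png

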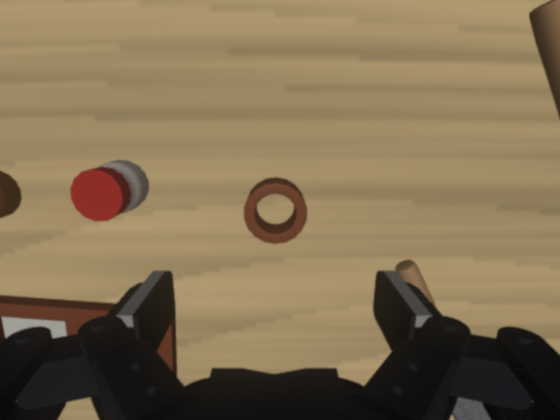

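```bash
python3 - <<'E'
from h import *
m=viewer.camera_model("wrist"); im=np.load("pics/c_wrist.npy")
hsv=cv2.cvtColor(im,cv2.COLOR_RGB2HSV).astype(int)
mk=(hsv[:,:,0]<12)&(hsv[:,:,1]>150)&(hsv[:,:,2]>65)
mk[:150]=0; mk[260:]=0; mk[:,:230]=0; mk[:,330:]=0
cs,_=cv2.findContours(mk.astype(np.uint8),cv2.RETR_EXTERNAL,cv2.CHAIN_APPROX_NONE)
k=max(cs,key=cv2.contourArea)[:,0].astype(float)
w=cast(m,k,.03)[:,:2]; print(cv2.minEnclosingCircle((w*1000).astype(np.float32)))
print(cv2.boundingRect(k.astype(np.int32)))
print(cast(m,[[100,194],[275.5,212]],.052))
E
```

```text
((481.58819580078125, 368.3717346191406), 9.999999747378752e-05)
(285, 239, 1, 1)
[[0.44044394 0.23682007 0.052     ]
 [0.45379043 0.36071498 0.052     ]]
```

```bash
cat >> h.py <<'E'
def circ(m,im,z,c,r,f):
    """enclosing rect/circle in mm at height z of largest blob of mask f(H,S,V) within r px of c"""
    hsv=cv2.cvtColor(np.ascontiguousarray(im),cv2.COLOR_RGB2HSV).astype(int)
    mk=f(hsv[:,:,0],hsv[:,:,1],hsv[:,:,2])
    yy,xx=np.mgrid[:420,:560]; mk&=np.hypot(xx-c[0],yy-c[1])<r
    cs,_=cv2.findContours(mk.astype(np.uint8),cv2.RETR_EXTERNAL,cv2.CHAIN_APPROX_NONE)
    k=max(cs,key=cv2.contourArea)[:,0].astype(float); w=(cast(m,k,z)[:,:2]*1000).astype(np.float32)
    print("circle",np.round(cv2.minEnclosingCircle(w)[0],1),round(cv2.minEnclosingCircle(w)[1],1),"ell",np.round(cv2.fitEllipse(w)[0],1),np.round(cv2.fitEllipse(w)[1],1),"rect",[np.round(q,1).tolist() for q in cv2.minAreaRect(w)],cv2.boundingRect(k.astype(np.int32)))
E
python3 - <<'E'
from h import *
m=viewer.camera_model("wrist"); im=np.load("pics/c_wrist.npy")
hsv=cv2.cvtColor(im,cv2.COLOR_RGB2HSV); print(hsv[238,275],hsv[200,252],hsv[186,275],hsv[194,100])
circ(m,im,.03,(275,212),45,lambda H,S,V:(S>150)&(V<120)&((H<13)|(H>170)))
circ(m,im,.052,(100,194),40,lambda H,S,V:(S>200)&(V>60)&((H<6)|(H>174)))
E
```

```text
[ 10 147 104] [ 10 146 105] [ 10 139 110] [  2 185 139]Traceback (most recent call last):
  File "<stdin>", line 4, in <module>
  File "h.py", line 29, in circ
    print("circle",np.round(cv2.minEnclosingCircle(w)[0],1),round(cv2.minEnclosingCircle(w)[1],1),"ell",np.round(cv2.fitEllipse(w)[0],1),np.round(cv2.fitEllipse(w)[1],1),"rect",[np.round(q,1).tolist() for q in cv2.minAreaRect(w)],cv2.boundingRect(k.astype(np.int32)))
                                                                                                                 ~~~~~~~~~~~~~~^^^
cv2.error: OpenCV(4.12.0) /io/opencv/modules/imgproc/src/shapedescr.cpp:361: error: (-201:Incorrect size of input array) There should be at least 5 points to fit the ellipse in function 'fitEllipseNoDirect'
```

```bash
python3 - <<'E'
from h import *
m=viewer.camera_model("wrist"); im=np.load("pics/c_wrist.npy")
hsv=cv2.cvtColor(im,cv2.COLOR_RGB2HSV); print(hsv[150,275])
circ(m,im,.03,(275,212),45,lambda H,S,V:(S>125)&((H<14)|(H>170)))
circ(m,im,.052,(100,194),40,lambda H,S,V:(S>150)&(V>60)&((H<6)|(H>174)))
E
```

```text
[ 19  92 158]
circle [458.9 360.5] 25.6 ell [459.2 360.5] [46.9 50.7] rect [[458.9, 360.5], [46.9, 50.4], 89.9] (245, 179, 61, 64)
circle [440.8 236.9] 21.2 ell [440.3 235.6] [35.4 40.9] rect [[439.7, 235.3], [37.3, 40.6], 63.2] (71, 168, 58, 52)
```

>>> carry_out(
  plan=[
    {"x": 0.002, "y": -0.002, "z": 0.04, "ax": 0, "ay": 0, "az": 0, "hand": 1},
    {"x": 0.002, "y": -0.002, "z": 0.08, "ax": 0, "ay": 0, "az": 0, "hand": 1},
    {"x": 0.002, "y": -0.002, "z": 0.11, "ax": 0, "ay": 0, "az": 0, "hand": 1},
    {"x": 0.002, "y": -0.002, "z": 0.125, "ax": 0, "ay": 0, "az": 0, "hand": 1},
    {"x": 0.002, "y": -0.002, "z": 0.1285, "ax": 0, "ay": 0, "az": 0, "hand": 1},
    {"x": 0.002, "y": -0.002, "z": 0.1285, "ax": 0, "ay": 0, "az": 0, "hand": 1},
    {"x": 0.002, "y": -0.002, "z": 0.1285, "ax": 0, "ay": 0, "az": 0, "hand": 0.4},
    {"x": 0.002, "y": -0.002, "z": 0.1285, "ax": 0, "ay": 0, "az": 0, "hand": 0.3},
    {"x": 0.002, "y": -0.002, "z": 0.1285, "ax": 0, "ay": 0, "az": 0, "hand": 0.3},
    {"x": 0.002, "y": -0.002, "z": 0.1285, "ax": 0, "ay": 0, "az": 0, "hand": 0.3},
    {"x": 0.002, "y": -0.002, "z": 0.1285, "ax": 0, "ay": 0, "az": 0, "hand": 0.3},
    {"x": 0.002, "y": -0.002, "z": 0.1285, "ax": 0, "ay": 0, "az": 0, "hand": 0.3},
  ],
  squeeze=30,
)

```text
clock: 2.25
tcp_pos: [0.4604, 0.3619, 0.0142]
orientation: [0.0, 0.707, 0.707, 0.001]
wrist_force: [-0.9, 0.8, 5.1]
finger_gap: 0.0482
```

```bash
python3 - <<'E'
from h import *
go(.46,.36,.12)
m,im=look("wrist","d_wrist")
# recess centres
for n,c,yaw,ps in (("blue",(.6139,-.1853),-1.1,(.085,0,-.085)),("brown",(.6039,.1685),-3.7,(.0425,-.0425))):
    a=np.radians(yaw)
    for p in ps: print(n,p,np.round([c[0]-np.sin(a)*p,c[1]+np.cos(a)*p],4))
E
```

```text
t 2.25 tcp [0.4604 0.3619 0.0142] gap 0.0482 F [-0.9  0.8  5.1] shift [-0.0018 -0.0003 -0.1058] turn [ 0.0011 -0.001  -0.0006]
blue 0.085 [ 0.6155 -0.1003]
blue 0 [ 0.6139 -0.1853]
blue -0.085 [ 0.6123 -0.2703]
brown 0.0425 [0.6066 0.2109]
brown -0.0425 [0.6012 0.1261]
```

View pics/d_wrist.png

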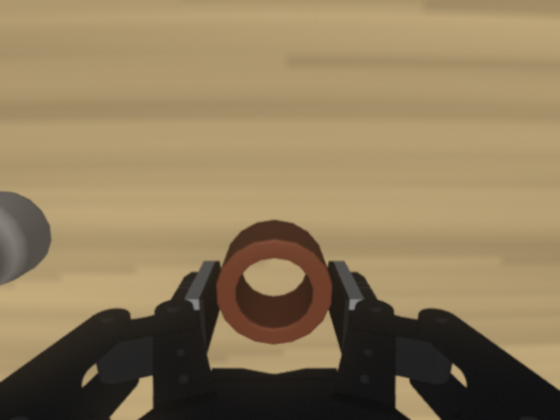

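>>> carry_out(
  plan=[
    {"x": 0, "y": 0, "z": -0.015, "ax": 0, "ay": 0, "az": 0, "hand": 0.3},
    {"x": 0, "y": 0, "z": -0.04, "ax": 0, "ay": 0, "az": 0, "hand": 0.3},
    {"x": 0, "y": 0, "z": -0.07, "ax": 0, "ay": 0, "az": 0, "hand": 0.3},
    {"x": 0, "y": 0, "z": -0.1, "ax": 0, "ay": 0, "az": 0, "hand": 0.3},
    {"x": 0, "y": 0, "z": -0.106, "ax": 0, "ay": 0, "az": 0, "hand": 0.3},
  ],
)

```text
clock: 2.72
tcp_pos: [0.4632, 0.3635, 0.1267]
orientation: [0.001, 0.707, 0.707, 0.005]
wrist_force: [1.0, 1.1, 0.6]
finger_gap: 0.0481
```

```bash
python3 - <<'E'
from h import *
go(.601,.126,.12,np.radians(90-3.7))
m,im=look("wrist","e_wrist")
E
```

```text
t 2.72 tcp [0.4632 0.3635 0.1267] gap 0.0481 F [1.  1.1 0.6] shift [-0.2375  0.1379  0.0066] turn [ 0.0092 -0.0062  0.0638]
```

View pics/e_wrist.png

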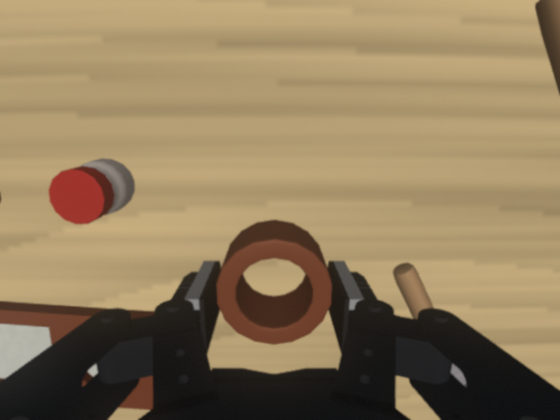

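>>> carry_out(
  plan=[
    {"x": -0.02, "y": 0.012, "z": 0.005, "ax": 0.004, "ay": -0.003, "az": 0.01, "hand": 0.3},
    {"x": -0.05, "y": 0.03, "z": 0.005, "ax": 0.009, "ay": -0.006, "az": 0.02, "hand": 0.3},
    {"x": -0.08, "y": 0.047, "z": 0.005, "ax": 0.009, "ay": -0.006, "az": 0.03, "hand": 0.3},
    {"x": -0.11, "y": 0.064, "z": 0.005, "ax": 0.009, "ay": -0.006, "az": 0.04, "hand": 0.3},
    {"x": -0.14, "y": 0.082, "z": 0.005, "ax": 0.009, "ay": -0.006, "az": 0.05, "hand": 0.3},
    {"x": -0.17, "y": 0.1, "z": 0.005, "ax": 0.009, "ay": -0.006, "az": 0.06, "hand": 0.3},
    {"x": -0.2, "y": 0.117, "z": 0.005, "ax": 0.009, "ay": -0.006, "az": 0.064, "hand": 0.3},
    {"x": -0.225, "y": 0.131, "z": 0.005, "ax": 0.009, "ay": -0.006, "az": 0.064, "hand": 0.3},
    {"x": -0.2375, "y": 0.138, "z": 0.007, "ax": 0.009, "ay": -0.006, "az": 0.064, "hand": 0.3},
    {"x": -0.2375, "y": 0.138, "z": 0.03, "ax": 0.009, "ay": -0.006, "az": 0.064, "hand": 0.3},
    {"x": -0.2375, "y": 0.138, "z": 0.05, "ax": 0.009, "ay": -0.006, "az": 0.064, "hand": 0.3},
    {"x": -0.2375, "y": 0.138, "z": 0.06, "ax": 0.009, "ay": -0.006, "az": 0.064, "hand": 0.3},
  ],
)

```text
clock: 3.77
tcp_pos: [0.5997, 0.1259, 0.0628]
orientation: [-0.001, 0.73, 0.684, -0.001]
wrist_force: [-1.7, 0.2, -0.9]
finger_gap: 0.0482
```

```bash
python3 - <<'E'
from h import *
go(.601,.126,.0185,np.radians(90-3.7))
m,im=look("wrist","f_wrist")
print(cast(m,[[275,290]],0.06))
look("top","f_top")
E
```

```text
t 3.77 tcp [0.5997 0.1259 0.0628] gap 0.0482 F [-1.7  0.2 -0.9] shift [0.0002 0.0015 0.0443] turn [-0.0041  0.0001 -0.0009]
[[0.60842843 0.12629843 0.06      ]]
```

View pics/f_wrist.png

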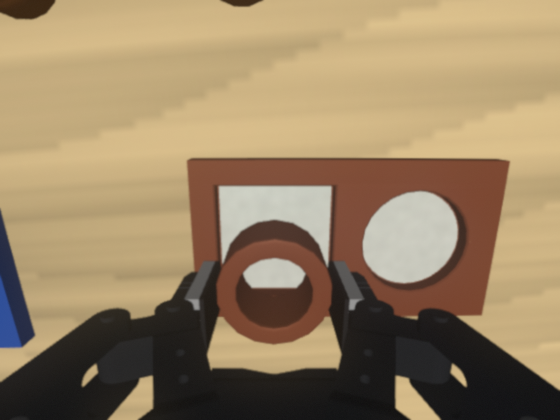

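View pics/f_top.png

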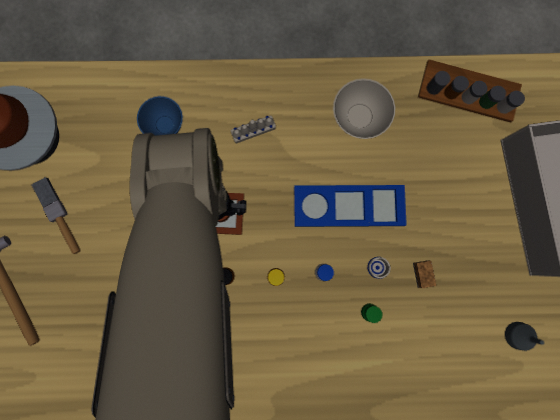

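```bash
python3 - <<'E'
from h import *
m=viewer.camera_model("wrist")
w=cast(m,[[188,160],[508,161],[217,186],[332,186]],.014); print(w.round(4))
u=(w[1]-w[0])[:2]; print(np.linalg.norm(u),np.degrees(np.arctan2(u[1],u[0])))
u/=np.linalg.norm(u); n=np.array([u[1],-u[0]]); mid=(w[0]+w[1])[:2]/2; print("centre",mid+n*.05, "sq", mid+n*.05-u*.0425)
print("recess edge->", (w[2]+w[3])[:2]/2+n*.035)
circ(m,np.load("pics/f_wrist.npy"),.004,(411,238),60,lambda H,S,V:(S<60)&(V>120))
E
```

```text
[[0.5476 0.0815 0.014 ]
 [0.5596 0.2648 0.014 ]
 [0.5635 0.0963 0.014 ]
 [0.5678 0.1626 0.014 ]]
0.18370345310738437 86.2638206382161
centre [0.60345991 0.16990617] sq [0.60069051 0.12749649]
recess edge-> [0.60059018 0.12717046]
circle [606.2 212.6] 31.3 ell [606.8 213.3] [59.4 62.2] rect [[607.2, 213.4], [59.7, 62.2], 44.8] (362, 191, 96, 92)
```

>>> carry_out(
  plan=[
    {"x": 0.001, "y": 0.001, "z": 0.015, "ax": 0, "ay": 0, "az": 0, "hand": 0.3},
    {"x": 0.001, "y": 0.001, "z": 0.03, "ax": 0, "ay": 0, "az": 0, "hand": 0.3},
    {"x": 0.001, "y": 0.001, "z": 0.04, "ax": 0, "ay": 0, "az": 0, "hand": 0.3},
    {"x": 0.001, "y": 0.001, "z": 0.044, "ax": 0, "ay": 0, "az": 0, "hand": 0.3},
    {"x": 0.001, "y": 0.001, "z": 0.0445, "ax": 0, "ay": 0, "az": 0, "hand": 0.3},
    {"x": 0.001, "y": 0.001, "z": 0.0445, "ax": 0, "ay": 0, "az": 0, "hand": 0.3},
  ],
)

```text
clock: 4.37
tcp_pos: [0.6002, 0.1277, 0.0192]
orientation: [-0.002, 0.729, 0.684, -0.002]
wrist_force: [0.2, 0.6, -0.4]
finger_gap: 0.048
```

>>> carry_out(
  plan=[
    {"x": 0, "y": 0, "z": 0.0015, "ax": 0, "ay": 0, "az": 0, "hand": 0.3},
    {"x": 0, "y": 0, "z": 0.0015, "ax": 0, "ay": 0, "az": 0, "hand": 0.3},
    {"x": 0, "y": 0, "z": 0.001, "ax": 0, "ay": 0, "az": 0, "hand": 0.75},
    {"x": 0, "y": 0, "z": 0.001, "ax": 0, "ay": 0, "az": 0, "hand": 0.8},
    {"x": 0, "y": 0, "z": 0, "ax": 0, "ay": 0, "az": 0, "hand": 1},
    {"x": 0, "y": 0, "z": -0.005, "ax": 0, "ay": 0, "az": 0, "hand": 1},
    {"x": 0, "y": 0, "z": -0.02, "ax": 0, "ay": 0, "az": 0, "hand": 1},
    {"x": 0, "y": 0, "z": -0.05, "ax": 0, "ay": 0, "az": 0, "hand": 1},
    {"x": 0, "y": 0, "z": -0.09, "ax": 0, "ay": 0, "az": 0, "hand": 1},
    {"x": 0, "y": 0, "z": -0.12, "ax": 0, "ay": 0, "az": 0, "hand": 1},
    {"x": 0, "y": 0, "z": -0.12, "ax": 0, "ay": 0, "az": 0, "hand": 1},
  ],
)

```text
clock: 5.28
tcp_pos: [0.605, 0.128, 0.1472]
orientation: [0.002, 0.729, 0.684, 0.003]
wrist_force: [0.9, 0.4, 1.2]
finger_gap: 0.0854
```

```bash
python3 - <<'E'
from h import *
go(.449,.118,.13)
m,im=look("wrist","g_wrist")
circ(m,im,.034,(275,220),75,lambda H,S,V:(S>125)&((H<14)|(H>170)))
E
```

```text
t 5.28 tcp [0.605  0.128  0.1472] gap 0.0854 F [0.9 0.4 1.2] shift [-0.02   -0.1551  0.0161] turn [ 0.0073 -0.0012 -0.0639]
circle [610.6 132.1] 59.7 ell [602.3 131. ] [ 89.6 103.4] rect [[598.3, 135.4], [108.0, 88.0], 86.2] (212, 146, 138, 111)
```

View pics/g_wrist.png

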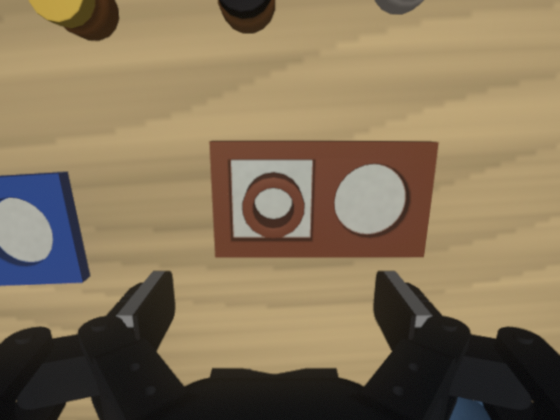

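>>> carry_out(
  plan=[
    {"x": -0.005, "y": -0.04, "z": 0.01, "ax": 0.005, "ay": 0, "az": -0.02, "hand": 1},
    {"x": -0.01, "y": -0.08, "z": 0.012, "ax": 0.007, "ay": 0, "az": -0.04, "hand": 1},
    {"x": -0.016, "y": -0.12, "z": 0.016, "ax": 0.007, "ay": 0, "az": -0.064, "hand": 1},
    {"x": -0.019, "y": -0.145, "z": 0.016, "ax": 0.007, "ay": 0, "az": -0.064, "hand": 1},
    {"x": -0.02, "y": -0.155, "z": 0.016, "ax": 0.007, "ay": 0, "az": -0.064, "hand": 1},
    {"x": -0.02, "y": -0.155, "z": 0.016, "ax": 0.007, "ay": 0, "az": -0.064, "hand": 1},
    {"x": -0.02, "y": -0.155, "z": 0.016, "ax": 0.007, "ay": 0, "az": -0.064, "hand": 1},
  ],
)

```text
clock: 5.92
tcp_pos: [0.449, 0.1179, 0.1278]
orientation: [-0.001, 0.707, 0.707, 0.0]
wrist_force: [-0.1, -0.1, 0.3]
finger_gap: 0.0851
```

```bash
python3 - <<'E'
from h import *
go(.449,.118,.016)
m,im=look("wrist","i_wrist")
circ(m,im,.052,(275,215),60,lambda H,S,V:(V<35)&(S<140))
g=viewer.camera_model("wrist"); 
mm,_=m,0
print(cast(m,[[273,206]],.052))
E
```

```text
t 5.92 tcp [0.449  0.1179 0.1278] gap 0.0851 F [-0.1 -0.1  0.3] shift [-1.000e-04  1.000e-04  1.118e-01] turn [-0.0009 -0.0011 -0.    ]Traceback (most recent call last):
  File "<stdin>", line 4, in <module>
  File "h.py", line 28, in circ
    k=max(cs,key=cv2.contourArea)[:,0].astype(float); w=(cast(m,k,z)[:,:2]*1000).astype(np.float32)
      ~~~^^^^^^^^^^^^^^^^^^^^^^^^
ValueError: max() iterable argument is empty
```

View pics/i_wrist.png

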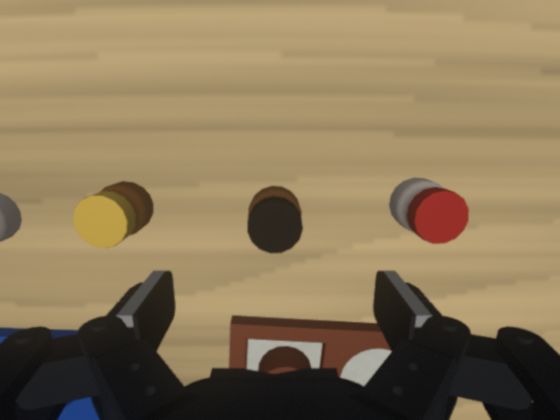

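```bash
python3 - <<'E'
from h import *
m=viewer.camera_model("wrist")
print(cast(m,[[274.5,224],[103,221],[440,216]],.052).round(4))
E
```

```text
[[0.4476 0.119  0.052 ]
 [0.4453 0.0021 0.052 ]
 [0.4421 0.2316 0.052 ]]
```

>>> carry_out(
  plan=[
    {"x": 0.001, "y": -0.001, "z": 0.04, "ax": 0, "ay": 0, "az": 0, "hand": 1},
    {"x": 0.001, "y": -0.001, "z": 0.075, "ax": 0, "ay": 0, "az": 0, "hand": 1},
    {"x": 0.001, "y": -0.001, "z": 0.1, "ax": 0, "ay": 0, "az": 0, "hand": 1},
    {"x": 0.001, "y": -0.001, "z": 0.11, "ax": 0, "ay": 0, "az": 0, "hand": 1},
    {"x": 0.001, "y": -0.001, "z": 0.112, "ax": 0, "ay": 0, "az": 0, "hand": 1},
    {"x": 0.001, "y": -0.001, "z": 0.112, "ax": 0, "ay": 0, "az": 0, "hand": 0.5},
    {"x": 0.001, "y": -0.001, "z": 0.112, "ax": 0, "ay": 0, "az": 0, "hand": 0.2},
    {"x": 0.001, "y": -0.001, "z": 0.112, "ax": 0, "ay": 0, "az": 0, "hand": 0.2},
    {"x": 0.001, "y": -0.001, "z": 0.112, "ax": 0, "ay": 0, "az": 0, "hand": 0.2},
    {"x": 0.001, "y": -0.001, "z": 0.112, "ax": 0, "ay": 0, "az": 0, "hand": 0.2},
    {"x": 0.001, "y": -0.001, "z": 0.112, "ax": 0, "ay": 0, "az": 0, "hand": 0.2},
    {"x": 0.001, "y": -0.001, "z": 0.112, "ax": 0, "ay": 0, "az": 0, "hand": 0.2},
  ],
)

```text
clock: 6.97
tcp_pos: [0.4505, 0.1191, 0.0174]
orientation: [0.001, 0.707, 0.707, 0.002]
wrist_force: [-0.1, -1.6, 6.2]
finger_gap: 0.0397
```

```bash
python3 - <<'E'
from h import *
go(.607,.212,.1,np.radians(86.3))
E
```

```text
t 6.97 tcp [0.4505 0.1191 0.0174] gap 0.0397 F [-0.1 -1.6  6.2] shift [ 0.093   0.1567 -0.082 ] turn [ 0.0032 -0.0013  0.0644]
```

>>> carry_out(
  plan=[
    {"x": 0, "y": 0, "z": -0.02, "ax": 0, "ay": 0, "az": 0, "hand": 0.2},
    {"x": 0, "y": 0, "z": -0.05, "ax": 0, "ay": 0, "az": 0, "hand": 0.2},
    {"x": 0, "y": 0, "z": -0.08, "ax": 0, "ay": 0, "az": 0, "hand": 0.2},
    {"x": 0.01, "y": 0.02, "z": -0.085, "ax": 0, "ay": 0, "az": 0.01, "hand": 0.2},
    {"x": 0.025, "y": 0.045, "z": -0.085, "ax": 0, "ay": 0, "az": 0.02, "hand": 0.2},
    {"x": 0.042, "y": 0.072, "z": -0.085, "ax": 0.003, "ay": 0, "az": 0.03, "hand": 0.2},
    {"x": 0.06, "y": 0.1, "z": -0.083, "ax": 0.003, "ay": 0, "az": 0.045, "hand": 0.2},
    {"x": 0.077, "y": 0.13, "z": -0.083, "ax": 0.003, "ay": 0, "az": 0.064, "hand": 0.2},
    {"x": 0.089, "y": 0.15, "z": -0.08, "ax": 0.003, "ay": 0, "az": 0.064, "hand": 0.2},
    {"x": 0.093, "y": 0.156, "z": -0.07, "ax": 0.003, "ay": 0, "az": 0.064, "hand": 0.2},
    {"x": 0.093, "y": 0.156, "z": -0.055, "ax": 0.003, "ay": 0, "az": 0.064, "hand": 0.2},
    {"x": 0.093, "y": 0.156, "z": -0.055, "ax": 0.003, "ay": 0, "az": 0.064, "hand": 0.2},
  ],
)

```text
clock: 7.97
tcp_pos: [0.6038, 0.2116, 0.0692]
orientation: [-0.002, 0.729, 0.684, -0.002]
wrist_force: [-1.3, -0.2, -1.5]
finger_gap: 0.039
```

```bash
python3 - <<'E'
from h import *
go(.607,.212,.0215,np.radians(86.3))
m,im=look("wrist","j_wrist")
E
```

```text
t 7.97 tcp [0.6038 0.2116 0.0692] gap 0.039 F [-1.3 -0.2 -1.5] shift [0.0006 0.0035 0.0477] turn [-0.0059  0.0005  0.0009]
```

View pics/j_wrist.png

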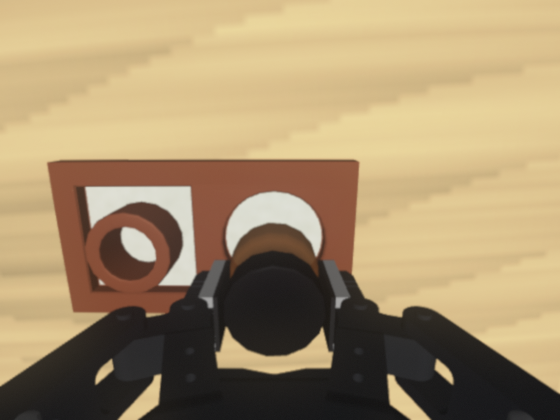

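>>> carry_out(
  plan=[
    {"x": 0.001, "y": 0.004, "z": 0.015, "ax": -0.004, "ay": 0, "az": 0, "hand": 0.2},
    {"x": 0.001, "y": 0.004, "z": 0.03, "ax": -0.004, "ay": 0, "az": 0, "hand": 0.2},
    {"x": 0.001, "y": 0.004, "z": 0.042, "ax": -0.004, "ay": 0, "az": 0, "hand": 0.2},
    {"x": 0.001, "y": 0.004, "z": 0.047, "ax": -0.004, "ay": 0, "az": 0, "hand": 0.2},
    {"x": 0.001, "y": 0.004, "z": 0.049, "ax": -0.004, "ay": 0, "az": 0, "hand": 0.2},
    {"x": 0.001, "y": 0.004, "z": 0.049, "ax": -0.004, "ay": 0, "az": 0, "hand": 0.2},
  ],
)

```text
clock: 8.52
tcp_pos: [0.6066, 0.2119, 0.022]
orientation: [-0.001, 0.729, 0.684, -0.001]
wrist_force: [0.3, -0.2, 0.1]
finger_gap: 0.039
```

Release, narrow opening, and rise.

>>> carry_out(
  plan=[
    {"x": 0, "y": 0, "z": 0.002, "ax": 0, "ay": 0, "az": 0, "hand": 0.2},
    {"x": 0, "y": 0, "z": 0.002, "ax": 0, "ay": 0, "az": 0, "hand": 0.2},
    {"x": 0, "y": 0, "z": 0.001, "ax": 0, "ay": 0, "az": 0, "hand": 0.62},
    {"x": 0, "y": 0, "z": 0.0, "ax": 0, "ay": 0, "az": 0, "hand": 0.65},
    {"x": 0, "y": 0, "z": 0, "ax": 0, "ay": 0, "az": 0, "hand": 0.65},
    {"x": 0, "y": 0, "z": -0.005, "ax": 0, "ay": 0, "az": 0, "hand": 0.65},
    {"x": 0, "y": 0, "z": -0.02, "ax": 0, "ay": 0, "az": 0, "hand": 0.65},
    {"x": 0, "y": 0, "z": -0.05, "ax": 0, "ay": 0, "az": 0, "hand": 0.65},
    {"x": 0, "y": 0, "z": -0.08, "ax": 0, "ay": 0, "az": 0, "hand": 0.65},
    {"x": 0, "y": 0, "z": -0.11, "ax": 0, "ay": 0, "az": 0, "hand": 1},
    {"x": 0, "y": 0, "z": -0.12, "ax": 0, "ay": 0, "az": 0, "hand": 1},
  ],
)

```text
clock: 9.43
tcp_pos: [0.6093, 0.2125, 0.1474]
orientation: [0.001, 0.729, 0.684, 0.002]
wrist_force: [1.2, -0.2, 1.0]
finger_gap: 0.0773
```

```bash
python3 - <<'E'
from h import *
go(.453,-.114,.135)
m,im=look("wrist","k_wrist")
E
```

```text
t 9.43 tcp [0.6093 0.2125 0.1474] gap 0.0773 F [ 1.2 -0.2  1. ] shift [-0.3358 -0.1351  0.0114] turn [ 0.0045 -0.0011 -0.064 ]
```

View pics/k_wrist.png

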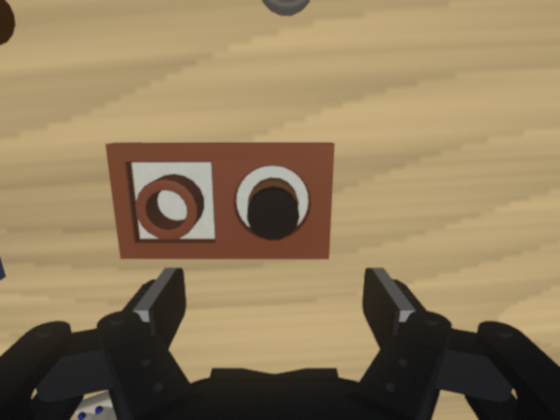

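>>> carry_out(
  plan=[
    {"x": -0.035, "y": -0.014, "z": 0.003, "ax": 0.004, "ay": 0, "az": -0.01, "hand": 1},
    {"x": -0.07, "y": -0.028, "z": 0.006, "ax": 0.004, "ay": 0, "az": -0.02, "hand": 1},
    {"x": -0.105, "y": -0.042, "z": 0.01, "ax": 0.004, "ay": 0, "az": -0.03, "hand": 1},
    {"x": -0.14, "y": -0.056, "z": 0.011, "ax": 0.004, "ay": 0, "az": -0.04, "hand": 1},
    {"x": -0.18, "y": -0.072, "z": 0.011, "ax": 0.004, "ay": 0, "az": -0.05, "hand": 1},
    {"x": -0.22, "y": -0.088, "z": 0.011, "ax": 0.004, "ay": 0, "az": -0.064, "hand": 1},
    {"x": -0.26, "y": -0.104, "z": 0.011, "ax": 0.004, "ay": 0, "az": -0.064, "hand": 1},
    {"x": -0.3, "y": -0.12, "z": 0.011, "ax": 0.004, "ay": 0, "az": -0.064, "hand": 1},
    {"x": -0.325, "y": -0.131, "z": 0.011, "ax": 0.004, "ay": 0, "az": -0.064, "hand": 1},
    {"x": -0.336, "y": -0.135, "z": 0.011, "ax": 0.004, "ay": 0, "az": -0.064, "hand": 1},
    {"x": -0.336, "y": -0.135, "z": 0.011, "ax": 0.004, "ay": 0, "az": -0.064, "hand": 1},
    {"x": -0.336, "y": -0.135, "z": 0.011, "ax": 0.004, "ay": 0, "az": -0.064, "hand": 1},
  ],
)

```text
clock: 10.48
tcp_pos: [0.4529, -0.1144, 0.1347]
orientation: [-0.0, 0.708, 0.706, 0.001]
wrist_force: [-0.2, 0.2, -0.4]
finger_gap: 0.0852
```

```bash
python3 - <<'E'
from h import *
go(.453,-.114,.016)
m,im=look("wrist","l_wrist")
circ(m,im,.052,(275,215),60,lambda H,S,V:(S>160)&(abs(H-111)<12)&(V>50))
E
```

```text
t 10.48 tcp [ 0.4529 -0.1144  0.1347] gap 0.0852 F [-0.2  0.2 -0.4] shift [1.000e-04 0.000e+00 1.187e-01] turn [ 0.0009 -0.0022 -0.0022]Traceback (most recent call last):
  File "<stdin>", line 4, in <module>
  File "h.py", line 28, in circ
    k=max(cs,key=cv2.contourArea)[:,0].astype(float); w=(cast(m,k,z)[:,:2]*1000).astype(np.float32)
      ~~~^^^^^^^^^^^^^^^^^^^^^^^^
ValueError: max() iterable argument is empty
```

View pics/l_wrist.png

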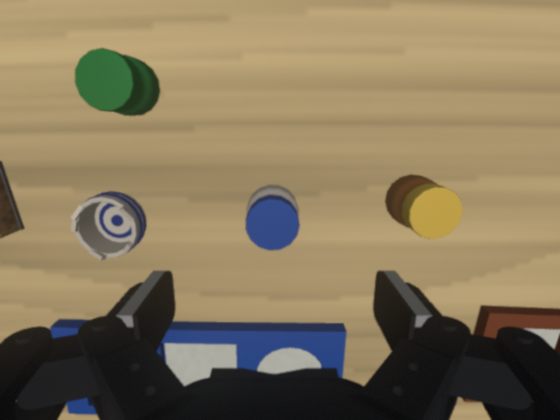

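```bash
python3 - <<'E'
from h import *
m=viewer.camera_model("wrist")
print(cast(m,[[272,222]],.052).round(4),cast(m,[[106,228],[116,222]],.032).round(4))
# near corners of blue tray
w=cast(m,[[55,321],[345,324]],.014); print(w.round(4), cast(m,[[290,372]],.004))
E
```

```text
[[ 0.4516 -0.1144  0.052 ]] [[ 0.462  -0.2421  0.032 ]
 [ 0.4572 -0.2337  0.032 ]]
[[ 0.5557 -0.3113  0.014 ]
 [ 0.5581 -0.0493  0.014 ]] [[ 0.61814282 -0.09735952  0.004     ]]
```

>>> carry_out(
  plan=[
    {"x": 0, "y": -0.001, "z": 0.04, "ax": 0, "ay": 0, "az": 0, "hand": 1},
    {"x": 0, "y": -0.001, "z": 0.08, "ax": 0, "ay": 0, "az": 0, "hand": 1},
    {"x": 0, "y": -0.001, "z": 0.107, "ax": 0, "ay": 0, "az": 0, "hand": 1},
    {"x": 0, "y": -0.001, "z": 0.117, "ax": 0, "ay": 0, "az": 0, "hand": 1},
    {"x": 0, "y": -0.001, "z": 0.119, "ax": 0, "ay": 0, "az": 0, "hand": 1},
    {"x": 0, "y": -0.001, "z": 0.119, "ax": 0, "ay": 0, "az": 0, "hand": 0.5},
    {"x": 0, "y": -0.001, "z": 0.119, "ax": 0, "ay": 0, "az": 0, "hand": 0.2},
    {"x": 0, "y": -0.001, "z": 0.119, "ax": 0, "ay": 0, "az": 0, "hand": 0.2},
    {"x": 0, "y": -0.001, "z": 0.119, "ax": 0, "ay": 0, "az": 0, "hand": 0.2},
    {"x": 0, "y": -0.001, "z": 0.119, "ax": 0, "ay": 0, "az": 0, "hand": 0.2},
    {"x": 0, "y": -0.001, "z": 0.119, "ax": 0, "ay": 0, "az": 0, "hand": 0.2},
    {"x": 0, "y": -0.001, "z": 0.119, "ax": 0, "ay": 0, "az": 0, "hand": 0.2},
  ],
)

```text
clock: 11.53
tcp_pos: [0.4538, -0.1139, 0.0173]
orientation: [0.001, 0.707, 0.707, 0.002]
wrist_force: [-0.4, 0.3, 6.1]
finger_gap: 0.0398
```

```bash
python3 - <<'E'
from h import *
go(.6155,-.1,.1,np.radians(88.9))
E
```

```text
t 11.53 tcp [ 0.4538 -0.1139  0.0173] gap 0.0398 F [-0.4  0.3  6.1] shift [ 0.0141  0.162  -0.082 ] turn [ 0.0043 -0.0014  0.0187]
```

>>> carry_out(
  plan=[
    {"x": 0, "y": 0, "z": -0.02, "ax": 0, "ay": 0, "az": 0, "hand": 0.2},
    {"x": 0, "y": 0, "z": -0.05, "ax": 0, "ay": 0, "az": 0, "hand": 0.2},
    {"x": 0, "y": 0, "z": -0.08, "ax": 0, "ay": 0, "az": 0, "hand": 0.2},
    {"x": 0.002, "y": 0.02, "z": -0.085, "ax": 0, "ay": 0, "az": 0.005, "hand": 0.2},
    {"x": 0.004, "y": 0.045, "z": -0.085, "ax": 0, "ay": 0, "az": 0.01, "hand": 0.2},
    {"x": 0.007, "y": 0.075, "z": -0.085, "ax": 0.004, "ay": 0, "az": 0.015, "hand": 0.2},
    {"x": 0.01, "y": 0.105, "z": -0.083, "ax": 0.004, "ay": 0, "az": 0.019, "hand": 0.2},
    {"x": 0.012, "y": 0.135, "z": -0.083, "ax": 0.004, "ay": 0, "az": 0.019, "hand": 0.2},
    {"x": 0.014, "y": 0.155, "z": -0.08, "ax": 0.004, "ay": 0, "az": 0.019, "hand": 0.2},
    {"x": 0.014, "y": 0.163, "z": -0.07, "ax": 0.004, "ay": 0, "az": 0.019, "hand": 0.2},
    {"x": 0.014, "y": 0.163, "z": -0.055, "ax": 0.004, "ay": 0, "az": 0.019, "hand": 0.2},
    {"x": 0.014, "y": 0.163, "z": -0.055, "ax": 0.004, "ay": 0, "az": 0.019, "hand": 0.2},
  ],
)

```text
clock: 12.53
tcp_pos: [0.6144, -0.0994, 0.0697]
orientation: [-0.003, 0.714, 0.7, -0.001]
wrist_force: [-1.4, 0.4, -1.8]
finger_gap: 0.0395
```

```bash
python3 - <<'E'
from h import *
go(.616,-.1,.0215,np.radians(88.9))
m,im=look("wrist","n_wrist")
E
```

```text
t 12.53 tcp [ 0.6144 -0.0994  0.0697] gap 0.0395 F [-1.4  0.4 -1.8] shift [-0.0007  0.0019  0.0482] turn [-0.0051 -0.0027 -0.0001]
```

View pics/n_wrist.png

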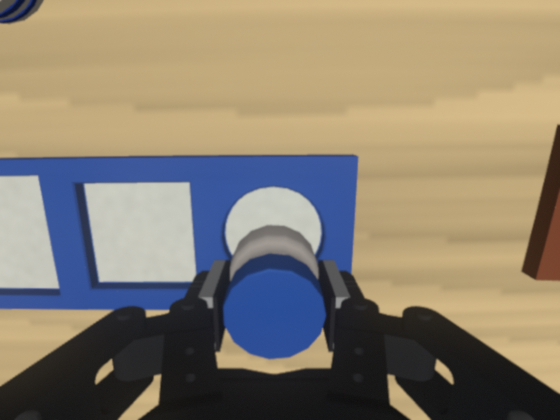

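```bash
python3 - <<'E'
from h import *
m=viewer.camera_model("wrist")
print(cast(m,[[273,187],[225,232],[322,232],[357,156],[82,184],[192,182]],.014).round(4))
E
```

```text
[[ 0.5827 -0.0987  0.014 ]
 [ 0.6104 -0.1292  0.014 ]
 [ 0.6117 -0.0688  0.014 ]
 [ 0.5653 -0.0489  0.014 ]
 [ 0.5782 -0.2143  0.014 ]
 [ 0.5786 -0.1472  0.014 ]]
```

>>> carry_out(
  plan=[
    {"x": -0.001, "y": 0.002, "z": 0.015, "ax": -0.004, "ay": -0.002, "az": 0, "hand": 0.2},
    {"x": -0.001, "y": 0.002, "z": 0.03, "ax": -0.004, "ay": -0.002, "az": 0, "hand": 0.2},
    {"x": -0.001, "y": 0.002, "z": 0.042, "ax": -0.004, "ay": -0.002, "az": 0, "hand": 0.2},
    {"x": -0.001, "y": 0.002, "z": 0.047, "ax": -0.004, "ay": -0.002, "az": 0, "hand": 0.2},
    {"x": -0.001, "y": 0.002, "z": 0.049, "ax": -0.004, "ay": -0.002, "az": 0, "hand": 0.2},
    {"x": -0.001, "y": 0.002, "z": 0.049, "ax": -0.004, "ay": -0.002, "az": 0, "hand": 0.2},
  ],
)

```text
clock: 13.08
tcp_pos: [0.6154, -0.1005, 0.0223]
orientation: [-0.001, 0.714, 0.7, -0.0]
wrist_force: [0.2, -0.1, -1.1]
finger_gap: 0.0394
```

>>> carry_out(
  plan=[
    {"x": 0, "y": 0, "z": 0.002, "ax": 0, "ay": 0, "az": 0, "hand": 0.2},
    {"x": 0, "y": 0, "z": 0.002, "ax": 0, "ay": 0, "az": 0, "hand": 0.2},
    {"x": 0, "y": 0, "z": 0.001, "ax": 0, "ay": 0, "az": 0, "hand": 0.62},
    {"x": 0, "y": 0, "z": 0.0, "ax": 0, "ay": 0, "az": 0, "hand": 0.65},
    {"x": 0, "y": 0, "z": 0, "ax": 0, "ay": 0, "az": 0, "hand": 0.65},
    {"x": 0, "y": 0, "z": -0.005, "ax": 0, "ay": 0, "az": 0, "hand": 0.65},
    {"x": 0, "y": 0, "z": -0.02, "ax": 0, "ay": 0, "az": 0, "hand": 0.65},
    {"x": 0, "y": 0, "z": -0.05, "ax": 0, "ay": 0, "az": 0, "hand": 0.65},
    {"x": 0, "y": 0, "z": -0.08, "ax": 0, "ay": 0, "az": 0, "hand": 0.65},
    {"x": 0, "y": 0, "z": -0.11, "ax": 0, "ay": 0, "az": 0, "hand": 1},
    {"x": 0, "y": 0, "z": -0.12, "ax": 0, "ay": 0, "az": 0, "hand": 1},
  ],
)

```text
clock: 14.0
tcp_pos: [0.6179, -0.1012, 0.1477]
orientation: [0.002, 0.714, 0.7, 0.002]
wrist_force: [1.2, 0.5, 0.1]
finger_gap: 0.0774
```

```bash
python3 - <<'E'
from h import *
go(.461,-.241,.135)
m,im=look("wrist","o_wrist")
E
```

```text
t 14.0 tcp [ 0.6179 -0.1012  0.1477] gap 0.0774 F [1.2 0.5 0.1] shift [-0.1428 -0.1541  0.012 ] turn [ 0.0057  0.0012 -0.0198]
```

View pics/o_wrist.png

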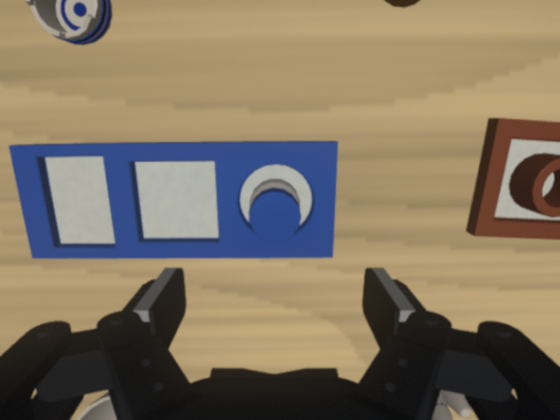

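>>> carry_out(
  plan=[
    {"x": -0.025, "y": -0.028, "z": 0.005, "ax": 0.005, "ay": 0, "az": -0.01, "hand": 1},
    {"x": -0.05, "y": -0.055, "z": 0.01, "ax": 0.005, "ay": 0, "az": -0.02, "hand": 1},
    {"x": -0.075, "y": -0.082, "z": 0.012, "ax": 0.005, "ay": 0, "az": -0.02, "hand": 1},
    {"x": -0.1, "y": -0.108, "z": 0.012, "ax": 0.005, "ay": 0, "az": -0.02, "hand": 1},
    {"x": -0.12, "y": -0.13, "z": 0.012, "ax": 0.005, "ay": 0, "az": -0.02, "hand": 1},
    {"x": -0.137, "y": -0.148, "z": 0.012, "ax": 0.005, "ay": 0, "az": -0.02, "hand": 1},
    {"x": -0.143, "y": -0.154, "z": 0.012, "ax": 0.005, "ay": 0, "az": -0.02, "hand": 1},
    {"x": -0.143, "y": -0.154, "z": 0.012, "ax": 0.005, "ay": 0, "az": -0.02, "hand": 1},
    {"x": -0.143, "y": -0.154, "z": 0.012, "ax": 0.005, "ay": 0, "az": -0.02, "hand": 1},
  ],
)

```text
clock: 14.8
tcp_pos: [0.4617, -0.2411, 0.1347]
orientation: [0.001, 0.707, 0.707, 0.0]
wrist_force: [-0.1, -0.4, -0.5]
finger_gap: 0.0851
```

```bash
python3 - <<'E'
from h import *
go(.461,-.241,.0115)
m,im=look("wrist","p_wrist")
cv2.imwrite("pics/p_crop.png",cv2.resize(im[150:290,190:360,::-1],None,fx=4,fy=4))
E
```

```text
t 14.8 tcp [ 0.4617 -0.2411  0.1347] gap 0.0851 F [-0.1 -0.4 -0.5] shift [ 0.0003 -0.0009  0.1232] turn [ 0.002   0.0009 -0.0008]
```

View pics/p_crop.png

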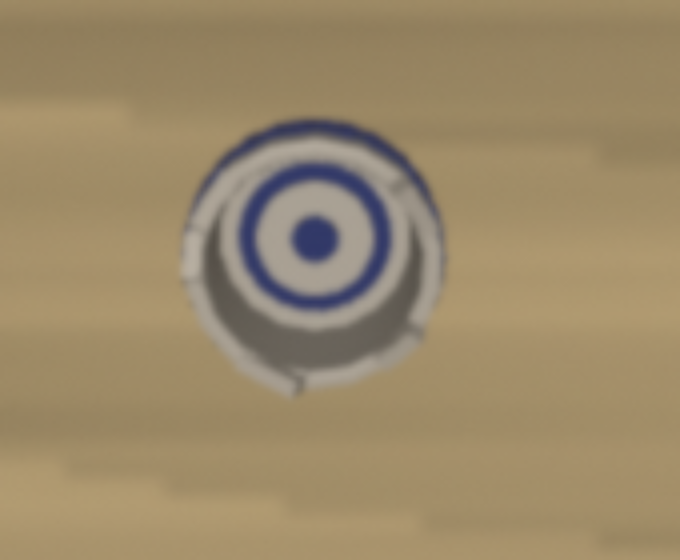

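```bash
python3 - <<'E'
from h import *
m=viewer.camera_model("wrist"); print(cast(m,[[268.5,216]],.031), cast(m,[[268.5,209.5]],.006))
E
```

```text
[[ 0.46197386 -0.24441701  0.031     ]] [[ 0.46322251 -0.24478752  0.006     ]]
```

>>> carry_out(
  plan=[
    {"x": -0.003, "y": 0, "z": 0.04, "ax": 0, "ay": 0, "az": 0, "hand": 1},
    {"x": -0.003, "y": 0, "z": 0.08, "ax": 0, "ay": 0, "az": 0, "hand": 1},
    {"x": -0.003, "y": 0, "z": 0.11, "ax": 0, "ay": 0, "az": 0, "hand": 1},
    {"x": -0.003, "y": 0, "z": 0.122, "ax": 0, "ay": 0, "az": 0, "hand": 1},
    {"x": -0.003, "y": 0, "z": 0.1245, "ax": 0, "ay": 0, "az": 0, "hand": 1},
    {"x": -0.003, "y": 0, "z": 0.1245, "ax": 0, "ay": 0, "az": 0, "hand": 1},
    {"x": -0.003, "y": 0, "z": 0.1245, "ax": 0, "ay": 0, "az": 0, "hand": 0.5},
    {"x": -0.003, "y": 0, "z": 0.1245, "ax": 0, "ay": 0, "az": 0, "hand": 0.3},
    {"x": -0.003, "y": 0, "z": 0.1245, "ax": 0, "ay": 0, "az": 0, "hand": 0.3},
    {"x": -0.003, "y": 0, "z": 0.1245, "ax": 0, "ay": 0, "az": 0, "hand": 0.3},
    {"x": -0.003, "y": 0, "z": 0.1245, "ax": 0, "ay": 0, "az": 0, "hand": 0.3},
    {"x": -0.003, "y": 0, "z": 0.1245, "ax": 0, "ay": 0, "az": 0, "hand": 0.3},
  ],
)

```text
clock: 15.85
tcp_pos: [0.4638, -0.2446, 0.0122]
orientation: [0.003, 0.707, 0.707, 0.001]
wrist_force: [-0.5, 1.9, 5.8]
finger_gap: 0.0491
```

>>> carry_out(
  plan=[
    {"x": 0, "y": 0, "z": -0.01, "ax": 0, "ay": 0, "az": 0, "hand": 0.3},
    {"x": 0, "y": 0, "z": -0.02, "ax": 0, "ay": 0, "az": 0, "hand": 0.3},
    {"x": 0, "y": 0, "z": -0.025, "ax": 0, "ay": 0, "az": 0, "hand": 0.3},
  ],
)

```text
clock: 16.1
tcp_pos: [0.4646, -0.2453, 0.0396]
orientation: [0.004, 0.707, 0.707, 0.001]
wrist_force: [-0.1, -0.3, 0.1]
finger_gap: 0.0492
```

```bash
python3 - <<'E'
from h import *
go(.614,-.1845,.1,np.radians(88.9))
m,im=look("wrist","q_wrist")
E
```

```text
t 16.1 tcp [ 0.4646 -0.2453  0.0396] gap 0.0492 F [-0.1 -0.3  0.1] shift [ 0.0605  0.1499 -0.0596] turn [0.0077 0.0043 0.0196]
```

View pics/q_wrist.png

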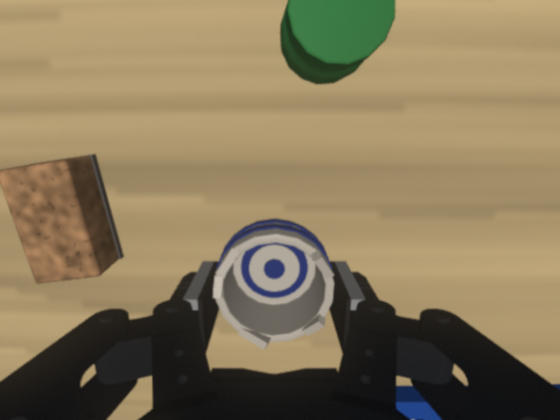

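>>> carry_out(
  plan=[
    {"x": 0, "y": 0, "z": -0.02, "ax": 0, "ay": 0, "az": 0, "hand": 0.3},
    {"x": 0, "y": 0, "z": -0.045, "ax": 0.004, "ay": 0.002, "az": 0, "hand": 0.3},
    {"x": 0.005, "y": 0.012, "z": -0.06, "ax": 0.008, "ay": 0.004, "az": 0.005, "hand": 0.3},
    {"x": 0.015, "y": 0.037, "z": -0.06, "ax": 0.008, "ay": 0.004, "az": 0.01, "hand": 0.3},
    {"x": 0.026, "y": 0.065, "z": -0.06, "ax": 0.008, "ay": 0.004, "az": 0.015, "hand": 0.3},
    {"x": 0.037, "y": 0.093, "z": -0.06, "ax": 0.008, "ay": 0.004, "az": 0.02, "hand": 0.3},
    {"x": 0.048, "y": 0.12, "z": -0.06, "ax": 0.008, "ay": 0.004, "az": 0.02, "hand": 0.3},
    {"x": 0.056, "y": 0.14, "z": -0.058, "ax": 0.008, "ay": 0.004, "az": 0.02, "hand": 0.3},
    {"x": 0.06, "y": 0.15, "z": -0.05, "ax": 0.008, "ay": 0.004, "az": 0.02, "hand": 0.3},
    {"x": 0.06, "y": 0.15, "z": -0.035, "ax": 0.008, "ay": 0.004, "az": 0.02, "hand": 0.3},
    {"x": 0.06, "y": 0.15, "z": -0.025, "ax": 0.008, "ay": 0.004, "az": 0.02, "hand": 0.3},
    {"x": 0.06, "y": 0.15, "z": -0.025, "ax": 0.008, "ay": 0.004, "az": 0.02, "hand": 0.3},
  ],
)

```text
clock: 17.15
tcp_pos: [0.6121, -0.1846, 0.0627]
orientation: [-0.002, 0.714, 0.7, -0.001]
wrist_force: [-0.9, -0.3, -1.5]
finger_gap: 0.0489
```

```bash
python3 - <<'E'
from h import *
go(.615,-.1845,.0165,np.radians(88.9))
m,im=look("wrist","r_wrist")
E
```

```text
t 17.15 tcp [ 0.6121 -0.1846  0.0627] gap 0.0489 F [-0.9 -0.3 -1.5] shift [0.0001 0.0031 0.0462] turn [-0.005  -0.0011 -0.0005]
```

View pics/r_wrist.png

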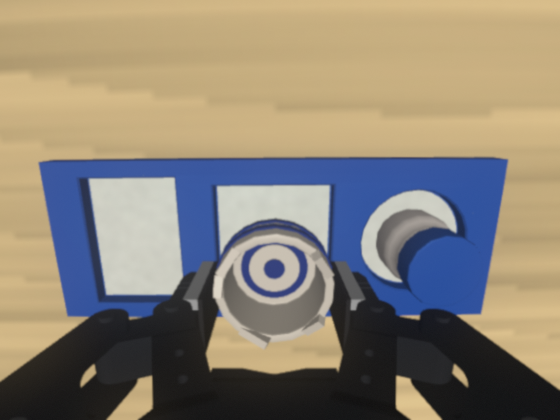

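>>> carry_out(
  plan=[
    {"x": 0, "y": 0.002, "z": 0.013, "ax": -0.004, "ay": 0, "az": 0, "hand": 0.3},
    {"x": 0, "y": 0.002, "z": 0.027, "ax": -0.004, "ay": 0, "az": 0, "hand": 0.3},
    {"x": 0, "y": 0.002, "z": 0.038, "ax": -0.004, "ay": 0, "az": 0, "hand": 0.3},
    {"x": 0, "y": 0.002, "z": 0.044, "ax": -0.004, "ay": 0, "az": 0, "hand": 0.3},
    {"x": 0, "y": 0.002, "z": 0.046, "ax": -0.004, "ay": 0, "az": 0, "hand": 0.3},
    {"x": 0, "y": 0.002, "z": 0.047, "ax": -0.004, "ay": 0, "az": 0, "hand": 0.3},
    {"x": 0, "y": 0.002, "z": 0.047, "ax": -0.004, "ay": 0, "az": 0, "hand": 0.3},
  ],
)

```text
clock: 17.78
tcp_pos: [0.6146, -0.1853, 0.0175]
orientation: [0.0, 0.714, 0.7, 0.0]
wrist_force: [0.5, -0.8, 0.1]
finger_gap: 0.0495
```

>>> carry_out(
  plan=[
    {"x": 0, "y": 0, "z": 0.0015, "ax": 0, "ay": 0, "az": 0, "hand": 0.3},
    {"x": 0, "y": 0, "z": 0.002, "ax": 0, "ay": 0, "az": 0, "hand": 0.3},
    {"x": 0, "y": 0, "z": 0.002, "ax": 0, "ay": 0, "az": 0, "hand": 0.3},
  ],
)

```text
clock: 18.03
tcp_pos: [0.6152, -0.1856, 0.0163]
orientation: [0.001, 0.714, 0.7, 0.001]
wrist_force: [-0.1, 0.2, 1.9]
finger_gap: 0.0494
```

>>> carry_out(
  plan=[
    {"x": 0, "y": 0, "z": 0, "ax": 0, "ay": 0, "az": 0, "hand": 0.7},
    {"x": 0, "y": 0, "z": 0, "ax": 0, "ay": 0, "az": 0, "hand": 0.72},
    {"x": 0, "y": 0, "z": 0, "ax": 0, "ay": 0, "az": 0, "hand": 0.72},
    {"x": 0, "y": 0, "z": -0.005, "ax": 0, "ay": 0, "az": 0, "hand": 0.72},
    {"x": 0, "y": 0, "z": -0.02, "ax": 0, "ay": 0, "az": 0, "hand": 0.72},
    {"x": 0, "y": 0, "z": -0.05, "ax": 0, "ay": 0, "az": 0, "hand": 0.72},
    {"x": 0, "y": 0, "z": -0.08, "ax": 0, "ay": 0, "az": 0, "hand": 0.72},
    {"x": 0, "y": 0, "z": -0.11, "ax": 0, "ay": 0, "az": 0, "hand": 1},
    {"x": 0, "y": 0, "z": -0.12, "ax": 0, "ay": 0, "az": 0, "hand": 1},
  ],
)

```text
clock: 18.78
tcp_pos: [0.6171, -0.1864, 0.1418]
orientation: [0.004, 0.714, 0.7, 0.002]
wrist_force: [1.1, 0.0, 0.5]
finger_gap: 0.0828
```

```bash
python3 - <<'E'
from h import *
go(.4445,-.355,.135,np.radians(98.2))
m,im=look("wrist","s_wrist")
E
```

```text
t 18.78 tcp [ 0.6171 -0.1864  0.1418] gap 0.0828 F [1.1 0.  0.5] shift [-0.172  -0.1692  0.0059] turn [ 0.0084  0.0038 -0.1633]
```

View pics/s_wrist.png

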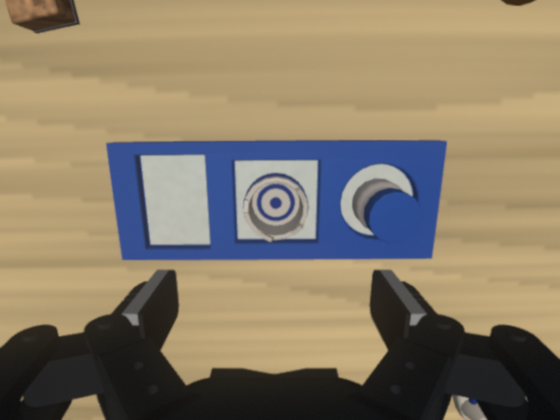

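>>> carry_out(
  plan=[
    {"x": -0.025, "y": -0.025, "z": 0.005, "ax": 0.008, "ay": 0.004, "az": -0.03, "hand": 1},
    {"x": -0.053, "y": -0.052, "z": 0.006, "ax": 0.008, "ay": 0.004, "az": -0.06, "hand": 1},
    {"x": -0.081, "y": -0.08, "z": 0.006, "ax": 0.008, "ay": 0.004, "az": -0.09, "hand": 1},
    {"x": -0.11, "y": -0.108, "z": 0.006, "ax": 0.008, "ay": 0.004, "az": -0.12, "hand": 1},
    {"x": -0.138, "y": -0.136, "z": 0.006, "ax": 0.008, "ay": 0.004, "az": -0.15, "hand": 1},
    {"x": -0.162, "y": -0.16, "z": 0.006, "ax": 0.008, "ay": 0.004, "az": -0.163, "hand": 1},
    {"x": -0.172, "y": -0.169, "z": 0.006, "ax": 0.008, "ay": 0.004, "az": -0.163, "hand": 1},
    {"x": -0.172, "y": -0.169, "z": 0.006, "ax": 0.008, "ay": 0.004, "az": -0.163, "hand": 1},
    {"x": -0.172, "y": -0.169, "z": 0.006, "ax": 0.008, "ay": 0.004, "az": -0.163, "hand": 1},
  ],
)

```text
clock: 19.58
tcp_pos: [0.4447, -0.3552, 0.1343]
orientation: [0.0, 0.656, 0.755, 0.001]
wrist_force: [0.2, 0.8, 0.1]
finger_gap: 0.0854
```

```bash
python3 - <<'E'
from h import *
go(.4445,-.355,.0105,np.radians(98.2))
m,im=look("wrist","t_wrist")
hsv=cv2.cvtColor(im,cv2.COLOR_RGB2HSV); print(hsv[215,275],hsv[100,275])
E
```

```text
t 19.58 tcp [ 0.4447 -0.3552  0.1343] gap 0.0854 F [0.2 0.8 0.1] shift [ 1.000e-04 -3.000e-04  1.238e-01] turn [ 0.0015 -0.0009 -0.0023]
[ 15 116 132] [ 20  93 165]
```

View pics/t_wrist.png

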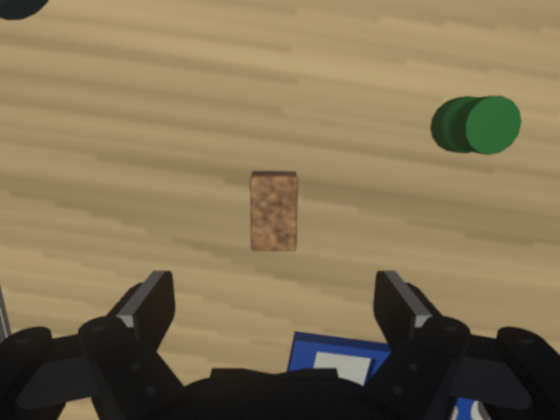

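```bash
python3 - <<'E'
from h import *
m=viewer.camera_model("wrist"); p=cast(m,[[273.5,214]],.028)[0]; print(p); go(p[0],p[1],.0105,np.radians(98.2))
E
```

```text
[ 0.44432678 -0.35442325  0.028     ]
t 19.63 tcp [ 0.4454 -0.3546  0.1345] gap 0.0852 F [-0.7 -0.2 -0.2] shift [ 0.0002 -0.0012  0.124 ] turn [ 0.0017 -0.0006 -0.0006]
```

>>> carry_out(
  plan=[
    {"x": 0, "y": -0.001, "z": 0.04, "ax": 0, "ay": 0, "az": 0, "hand": 1},
    {"x": 0, "y": -0.001, "z": 0.08, "ax": 0, "ay": 0, "az": 0, "hand": 1},
    {"x": 0, "y": -0.001, "z": 0.11, "ax": 0, "ay": 0, "az": 0, "hand": 1},
    {"x": 0, "y": -0.001, "z": 0.122, "ax": 0, "ay": 0, "az": 0, "hand": 1},
    {"x": 0, "y": -0.001, "z": 0.1245, "ax": 0, "ay": 0, "az": 0, "hand": 1},
    {"x": 0, "y": -0.001, "z": 0.1245, "ax": 0, "ay": 0, "az": 0, "hand": 0.6},
    {"x": 0, "y": -0.001, "z": 0.1245, "ax": 0, "ay": 0, "az": 0, "hand": 0.15},
    {"x": 0, "y": -0.001, "z": 0.1245, "ax": 0, "ay": 0, "az": 0, "hand": 0.15},
    {"x": 0, "y": -0.001, "z": 0.1245, "ax": 0, "ay": 0, "az": 0, "hand": 0.15},
    {"x": 0, "y": -0.001, "z": 0.1245, "ax": 0, "ay": 0, "az": 0, "hand": 0.15},
    {"x": 0, "y": -0.001, "z": 0.1245, "ax": 0, "ay": 0, "az": 0, "hand": 0.15},
    {"x": 0, "y": -0.001, "z": 0.1245, "ax": 0, "ay": 0, "az": 0, "hand": 0.15},
  ],
)

```text
clock: 20.63
tcp_pos: [0.4458, -0.3556, 0.0117]
orientation: [0.002, 0.655, 0.756, 0.001]
wrist_force: [1.3, 1.3, 5.7]
finger_gap: 0.035
```

>>> carry_out(
  plan=[
    {"x": 0, "y": 0, "z": -0.01, "ax": 0, "ay": 0, "az": 0, "hand": 0.15},
    {"x": 0, "y": 0, "z": -0.03, "ax": 0, "ay": 0, "az": 0, "hand": 0.15},
    {"x": 0, "y": 0, "z": -0.05, "ax": 0, "ay": 0, "az": 0, "hand": 0.15},
  ],
)

```text
clock: 20.88
tcp_pos: [0.4448, -0.3549, 0.0623]
orientation: [0.001, 0.655, 0.756, 0.001]
wrist_force: [-0.3, 0.3, -1.2]
finger_gap: 0.0356
```

```bash
python3 - <<'E'
from h import *
go(.6125,-.27,.1,np.radians(88.9))
m,im=look("wrist","u_wrist")
E
```

```text
t 20.88 tcp [ 0.4448 -0.3549  0.0623] gap 0.0356 F [-0.3  0.3 -1.2] shift [ 0.0603  0.1781 -0.0372] turn [0.0029 0.     0.1615]
```

View pics/u_wrist.png

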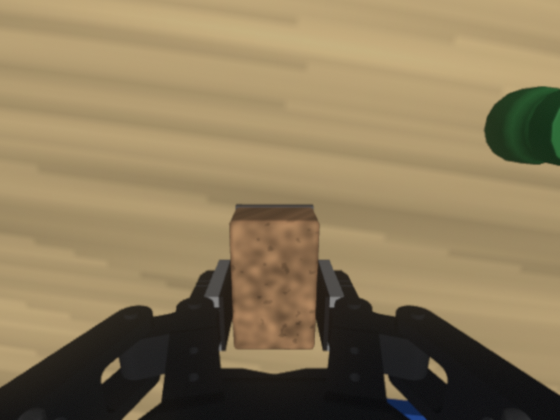

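>>> carry_out(
  plan=[
    {"x": 0.005, "y": 0.012, "z": -0.02, "ax": 0, "ay": 0, "az": 0.015, "hand": 0.15},
    {"x": 0.013, "y": 0.037, "z": -0.033, "ax": 0.003, "ay": 0, "az": 0.04, "hand": 0.15},
    {"x": 0.023, "y": 0.067, "z": -0.037, "ax": 0.003, "ay": 0, "az": 0.07, "hand": 0.15},
    {"x": 0.033, "y": 0.097, "z": -0.037, "ax": 0.003, "ay": 0, "az": 0.1, "hand": 0.15},
    {"x": 0.043, "y": 0.127, "z": -0.037, "ax": 0.003, "ay": 0, "az": 0.13, "hand": 0.15},
    {"x": 0.053, "y": 0.155, "z": -0.037, "ax": 0.003, "ay": 0, "az": 0.16, "hand": 0.15},
    {"x": 0.06, "y": 0.174, "z": -0.03, "ax": 0.003, "ay": 0, "az": 0.162, "hand": 0.15},
    {"x": 0.06, "y": 0.179, "z": -0.015, "ax": 0.003, "ay": 0, "az": 0.162, "hand": 0.15},
    {"x": 0.06, "y": 0.179, "z": 0, "ax": 0.003, "ay": 0, "az": 0.162, "hand": 0.15},
    {"x": 0.06, "y": 0.179, "z": 0, "ax": 0.003, "ay": 0, "az": 0.162, "hand": 0.15},
  ],
)

```text
clock: 21.77
tcp_pos: [0.6142, -0.2707, 0.0649]
orientation: [0.001, 0.714, 0.7, -0.001]
wrist_force: [-1.5, -0.1, -0.7]
finger_gap: 0.0354
```

```bash
python3 - <<'E'
from h import *
go(.613,-.27,.016,np.radians(88.9))
m,im=look("wrist","v_wrist")
E
```

```text
t 21.77 tcp [ 0.6142 -0.2707  0.0649] gap 0.0354 F [-1.5 -0.1 -0.7] shift [ 0.0008 -0.0012  0.0489] turn [0.0003 0.0027 0.0006]
```

View pics/v_wrist.png

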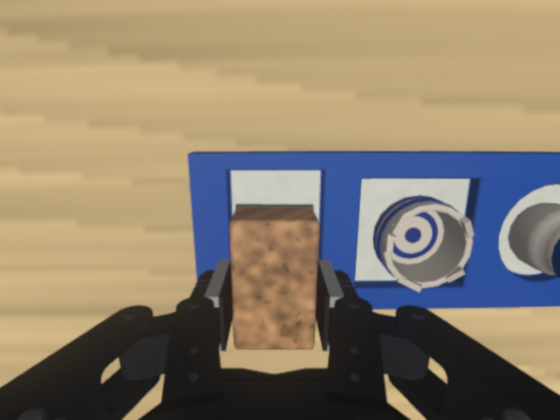

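```bash
python3 - <<'E'
from h import *
m=viewer.camera_model("wrist"); w=cast(m,[[231,170],[321,169]],.014); print(w.round(4),w.mean(0)+[.04,0,0])
E
```

```text
[[ 0.5718 -0.2949  0.014 ]
 [ 0.5722 -0.2428  0.014 ]] [ 0.61197989 -0.26886804  0.014     ]
```

>>> carry_out(
  plan=[
    {"x": 0.001, "y": -0.001, "z": 0.015, "ax": 0, "ay": 0.002, "az": 0, "hand": 0.15},
    {"x": 0.001, "y": -0.001, "z": 0.03, "ax": 0, "ay": 0.002, "az": 0, "hand": 0.15},
    {"x": 0.001, "y": -0.001, "z": 0.041, "ax": 0, "ay": 0.002, "az": 0, "hand": 0.15},
    {"x": 0.001, "y": -0.001, "z": 0.047, "ax": 0, "ay": 0.002, "az": 0, "hand": 0.15},
    {"x": 0.001, "y": -0.001, "z": 0.049, "ax": 0, "ay": 0.002, "az": 0, "hand": 0.15},
    {"x": 0.001, "y": -0.001, "z": 0.05, "ax": 0, "ay": 0.002, "az": 0, "hand": 0.15},
    {"x": 0.001, "y": -0.001, "z": 0.05, "ax": 0, "ay": 0.002, "az": 0, "hand": 0.15},
  ],
)

```text
clock: 22.4
tcp_pos: [0.6135, -0.2708, 0.017]
orientation: [0.001, 0.714, 0.7, 0.0]
wrist_force: [-0.9, -0.1, -0.4]
finger_gap: 0.0353
```

>>> carry_out(
  plan=[
    {"x": 0, "y": 0, "z": 0.0015, "ax": 0, "ay": 0, "az": 0, "hand": 0.15},
    {"x": 0, "y": 0, "z": 0.002, "ax": 0, "ay": 0, "az": 0, "hand": 0.15},
    {"x": 0, "y": 0, "z": 0.0015, "ax": 0, "ay": 0, "az": 0, "hand": 0.55},
    {"x": 0, "y": 0, "z": 0.001, "ax": 0, "ay": 0, "az": 0, "hand": 0.6},
    {"x": 0, "y": 0, "z": 0, "ax": 0, "ay": 0, "az": 0, "hand": 0.6},
    {"x": 0, "y": 0, "z": -0.005, "ax": 0, "ay": 0, "az": 0, "hand": 0.6},
    {"x": 0, "y": 0, "z": -0.02, "ax": 0, "ay": 0, "az": 0, "hand": 0.6},
    {"x": 0, "y": 0, "z": -0.05, "ax": 0, "ay": 0, "az": 0, "hand": 0.6},
    {"x": 0, "y": 0, "z": -0.09, "ax": 0, "ay": 0, "az": 0, "hand": 0.6},
    {"x": 0, "y": 0, "z": -0.12, "ax": 0, "ay": 0, "az": 0, "hand": 0.6},
    {"x": 0, "y": -0.04, "z": -0.13, "ax": 0, "ay": 0, "az": 0, "hand": 0.6},
    {"x": 0, "y": -0.04, "z": -0.13, "ax": 0, "ay": 0, "az": 0, "hand": 0.6},
  ],
)

```text
clock: 23.4
tcp_pos: [0.5697, -0.2693, 0.1503]
orientation: [0.001, 0.714, 0.7, -0.001]
wrist_force: [-0.5, 0.2, -2.1]
finger_gap: 0.0512
```

```bash
python3 - <<'E'
from h import *
go(.45,-.5,.25)
m,im=look("wrist","w_wrist"); look("scene","w_scene")
E
```

```text
t 23.4 tcp [ 0.5697 -0.2693  0.1503] gap 0.0512 F [-0.5  0.2 -2.1] shift [-0.2333 -0.1148 -0.0992] turn [ 0.001   0.0026 -0.0203]
```

View pics/w_wrist.png

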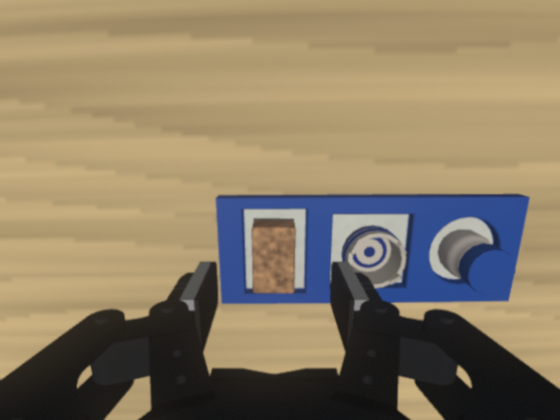

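View pics/w_scene.png

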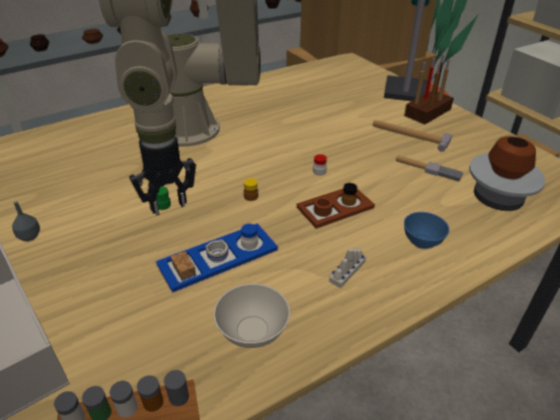

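>>> carry_out(
  plan=[
    {"x": -0.02, "y": -0.01, "z": -0.03, "ax": 0, "ay": 0, "az": 0, "hand": 0.6},
    {"x": -0.055, "y": -0.025, "z": -0.05, "ax": 0, "ay": 0, "az": 0, "hand": 0.6},
    {"x": -0.09, "y": -0.045, "z": -0.07, "ax": 0, "ay": 0, "az": 0, "hand": 0.6},
    {"x": -0.125, "y": -0.06, "z": -0.1, "ax": 0, "ay": 0, "az": 0, "hand": 0.6},
    {"x": -0.16, "y": -0.08, "z": -0.1, "ax": 0, "ay": 0, "az": 0, "hand": 0.6},
    {"x": -0.195, "y": -0.1, "z": -0.1, "ax": 0, "ay": 0, "az": 0, "hand": 0.6},
    {"x": -0.22, "y": -0.11, "z": -0.1, "ax": 0, "ay": 0, "az": 0, "hand": 0.6},
    {"x": -0.233, "y": -0.115, "z": -0.1, "ax": 0, "ay": 0, "az": 0, "hand": 0.6},
    {"x": -0.233, "y": -0.115, "z": -0.1, "ax": 0, "ay": 0, "az": 0, "hand": 0.6},
    {"x": -0.233, "y": -0.115, "z": -0.1, "ax": 0, "ay": 0, "az": 0, "hand": 0.6},
  ],
)

```text
clock: 24.33
tcp_pos: [0.4527, -0.5007, 0.2475]
orientation: [0.001, 0.715, 0.699, 0.001]
wrist_force: [0.6, 0.4, 0.7]
finger_gap: 0.0514
```

```bash
python3 - <<'E'
from h import *
m,im=look("top","x_top")
cv2.imwrite("pics/x_crop.png",cv2.convertScaleAbs(cv2.resize(im[180:330,150:450,::-1],None,fx=2.6,fy=2.6,interpolation=cv2.INTER_CUBIC),alpha=1.6))
E
```

```text
(no output)
```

View pics/x_crop.png

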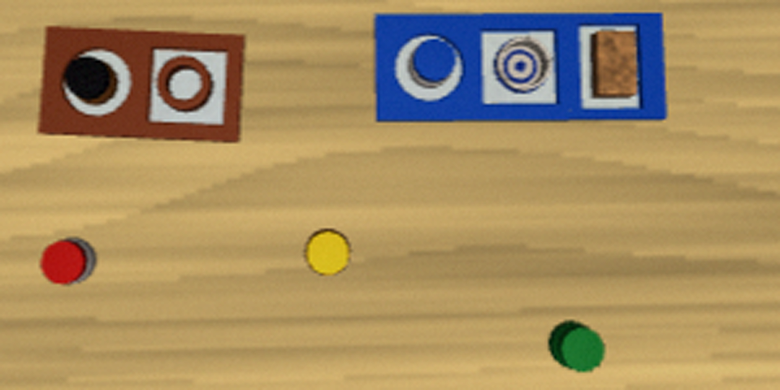

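```bash
python3 - <<'E'
from h import *
m=viewer.camera_model("top")
L=[("glue",88,76,.056,.6066,.2109,-3.7),("collar",185,83,.034,.6012,.1261,-3.7),("filler",434,59,.056,.6155,-.1003,-1.1),("porc",521,65,.034,.6139,-.1853,-1.1),("block",613,63,.032,.6123,-.2703,-1.1)]
for n,u,v,z,x,y,a in L:
    p=cast(m,[[150+(u+.5)/2.6-.5,180+(v+.5)/2.6-.5]],z)[0]; a=np.radians(a); d=p[:2]-[x,y]
    print(n,p.round(4),"tray off mm",np.round([1000*(np.cos(a)*d[0]+np.sin(a)*d[1]),1000*(-np.sin(a)*d[0]+np.cos(a)*d[1])],1))
for n,u,v in (("red",64,262),("yel",328,252)):
    print(n,cast(m,[[150+(u+.5)/2.6-.5,180+(v+.5)/2.6-.5]],.052)[0].round(4))
E
```

```text
glue [0.6064 0.2097 0.056 ] tray off mm [-0.1 -1.2]
collar [0.6011 0.1258 0.034 ] tray off mm [-0.  -0.3]
filler [ 0.6157 -0.1006  0.056 ] tray off mm [ 0.2 -0.3]
porc [ 0.6116 -0.1827  0.034 ] tray off mm [-2.3  2.5]
block [ 0.6121 -0.2679  0.032 ] tray off mm [-0.3  2.4]
red [0.4426 0.2304 0.052 ]
yel [ 0.4461 -0.0016  0.052 ]
```

All are within about 3 mm of their recess centres, and the red and yellow pots have not moved. Handing in.

```bash
python3 - <<'E'
from workcell import env
print(env.hand_in())
E
```

```text
the job is handed in; nothing more can be done
None
```

I placed all five things in their recesses and let go of them, then handed the job in at about 24 s of the 112 s allowed. The two ceramic pieces were lowered onto the recess floor before I opened the fingers.

**Kits:** The last top picture puts each centre within about 3 mm of its recess centre along each tray axis (14 mm allowed). The glue pot, collar and filler pot were within 1.2 mm, the porcelain fragment and sanding block within about 2.5 mm. All five look upright.

**Left alone:** The red and yellow pots measured within about 1 mm of where they started. The brush rest looks unmoved in the scene view; I did not measure it.

**Not measured:** I have no direct reading of each underside's height above its recess floor. I inferred it from the tool height at release and from how the pieces sit in the pictures.

**Failed on the way:** My first move call was refused because some turn values were missing; nothing moved. Several colour masks on the wrist pictures failed, so I read those centres by eye from the pictures; where I compared them with the top camera, they agreed to within about 3 mm.

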